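# Build up the stepped finishing head on the shoe finisher's spindle

### The arm

A 6-joint arm with a two-finger parallel gripper is mounted at the origin on the work surface. World frame = base frame: x ahead of the robot, y to its left, z up, the work surface at z = 0. Lengths are in m, angles in degrees, forces in N, time in s.
With the tool pointing down it reaches from about 0.25 to 0.725 m from the base axis. Payload 9.7 kg.
Tool frame: the origin (TCP) lies at the centre of the arm's flange, where the gripper is bolted on; the fingertips stand 173 mm ahead of it and the grasp point (between the pads) lies bot.grip_depth ahead of it (bot.grip_depth is the distance from the TCP to the grasp point, in m); z points along the fingers, y is the direction in which the jaws open and shut (so a half turn about z gives the same grasp; the last joint's range is limited). The gripper opens to 85 mm and grips with 20 to 120 N. Pads are 22 mm wide; open, the fingers measure 114 mm over their backs; the gripper's body (76 mm by 85 mm) begins 54 mm behind the grasp point. The pads swing forward as they close: fully open they stand 13 mm farther back than shut.
Start: joints at [-65.661, 4.979, 10.078, 95.1, 0, 90], TCP at [0.227, -0.501, 0.405] pointing down, gripper open.
Joint ranges: [-179.16, 179.16], [-48.56, 103.87], [-65.8, 70.77], [-126.05, 130.52], [-82.76, 87.17], [-180, 180]. Speed limits (degrees/s): [127.2, 127.2, 147.25, 180, 180, 180].

### API

Orientations are given as [roll, pitch, yaw] about the fixed x, y, z axes, in that order (R = Rz(yaw) Ry(pitch) Rx(roll)).
In Python, from workcell import status, viewer, bot gives the robot as it stands. The module is installed in compiled form; this text tells all that it offers.
- The arm moves only by the tool move_arm, never from a script. Its argument "commands" is a list of rows, each an object with "claw": the gripper's target within -1 to 1 (fully open at 1, half-way at 0, shut at -1); "travel": the shift along the tool's x, y, z in cm, a list of three; "turn": the turn about the tool's z in degrees. A call has 1 to 5 rows; each row shifts and turns the commanded pose from where the row before left it, along the tool's axes as they then stand; what a row does not reach is not made up. A row lasts 1/12 s, in which the tool goes at most 41.7 mm and 7.16 degrees, less where a joint would pass 70% of its speed; a pose out of reach is approached as far as the arm can. A call is refused whole if a number of a shift passes 4.17 or a number of a turn 7.16, either way. A call with a gripper value outside its range is refused whole. The fingers move at their own pace and stop on an object; "squeeze" is the grip in N (left out, the last holds). Time passes only in rows, so rows that do not move let the fingers close. It gives the time, the measured TCP pose, the force and the opening at its end, in the units of the state.
- status.get_obs(): the state, without advancing time (a new reading comes with each control period).
- viewer.camera(name): name is "scene" or "top" or "wrist"; returns the picture (420x560x3 uint8, blue, green, red); there is no depth.
- viewer.camera_params(name): a dict with "camera_matrix" (3x3 intrinsics, pixels), "D" ([k1, k2, p1, p2, k3] as OpenCV has them; the pictures are not rectified), "xyz" and "rotation" of the camera in the world. Camera axes: x right, y up, looking along -z (the intrinsics and any distortion apply to the point x, -y, -z); pixel columns grow to the right and rows downward; lengths in m; the calibration is good to about 2 mm. A picture is of the moment at which its call begins: read the wrist's pose just before it. camera_params takes no time and is no camera call; for the wrist camera it gives the pose at the moment of the call.
- bot.job_done(): hands the job in, once; it reports no verdict.
The state is a dict: "time": time; "q": joint angles; "qd": joint speeds; "joint_efforts": joint torques, N m; "ee_pos": TCP position; "tcp_rot": TCP orientation; "wrist_force": force on the tool from outside, world axes, zero at the start; "torque": the same for the moment, N m; "opening": finger opening in m.
Only numpy, scipy, OpenCV 4.12 (cv2) and the standard library are available. Lean on these libraries where they do the work, as an engineer would, in place of code of your own. Each camera call takes 0.05 s, during which the arm holds its last target.

### The job

Build up the stepped finishing head on the machine's upright square spindle: thread on the three cork rings, the largest first against the flange, then the medium, then the smallest on top. The spindle has stopped at no known angle, so each ring must be felt onto the square under light pressure, turning it until it drops, and then pressed past the spring balls until it is fully home, never forcing the spindle. Let go of the finished stack and leave everything else on the bench where it is.

Things in the scene. Friction and masses are not known exactly. Their poses are not given: they have to be found in the camera images.
- machine: green bench finishing machine, fixed, its place and yaw vary: a round motor, 160 mm across at its foot, 119 mm over its fins, 97 mm high, with a black switch box on its -x side and a dust spout on its +x side, both below its top. Origin: centre of its foot, on the spindle's axis, z up. Its spindle must not be pressed or struck harder than 40 N (push of the spring balls not counted)
- seat (a point): on the spindle's axis, middle of the top face of the steel flange (60 mm across, 111 mm above the bench). A spindle of square section 20 x 20 mm rises from it to 52 mm above the flange. It has stopped at any angle, which is NOT measured (this point's x and y are the machine's, not the spindle's). A brake holds it: it turns only above about 0.2 N m
- nose (a point): top of the spindle, on its axis, 62 mm above the flange. Its last 10 mm are a round nose 20 mm in diameter that narrows to 13 mm at the tip and guides a ring's bore; where the nose ends, 52 mm above the flange, the flat top corners of the square form a shoulder on which a wrongly turned ring rests
- catch (a point): on the axis, 45.8 mm above the flange, level with the two polished spring balls that stand 2.4 mm out of two opposite faces of the square. Each ring must be pushed past them, which takes roughly 6 to 12 N; below them it slides freely. They spring out just above the top ring when all three are home
- ring_large: largest finishing ring: cork-brown disc 62 mm in diameter, 14 mm thick, dark steel hub, square through bore 21.6 x 21.6 mm, chamfered 0.6 mm at both ends. Lies flat, either face will do. Origin: centre of its underside; z: the ring's axis; x and y: square to the bore's sides. It enters the square spindle only when turned to within about 5 degrees of it (four ways round)
- ring_medium: medium finishing ring, as the largest but 52 mm in diameter; the same thickness of 14 mm, bore and frame
- ring_small: smallest finishing ring, as the largest but 42 mm in diameter; the same thickness of 14 mm, bore and frame
- last: bystander: pale green shoe last, 250 mm long, 86 mm wide, 105 mm high; origin: middle of its sole
- hammer: bystander: hammer with a wooden handle lying on the bench, 260 mm long; origin under it, near its middle
- washer: bystander: dark steel washer 38 mm across, 8 mm thick, with a small round hole; origin: centre of its underside
- wax_tin: bystander: small brown jar with steel cap, 60 mm across, 34 mm high; origin: centre of its underside
- bowl: bystander: dark green bowl of eyelets, 132 mm across, 48 mm high; origin: centre of its underside
- pincers: bystander: lasting pincers with black grips, 170 mm long, lying; origin under their rivet
- awl: bystander: awl with a wooden handle, 140 mm long, lying; origin under it, near the front of the handle
Mind the look-alikes: they are no part of the job. What is shaped like the ring_large but blue is not meant.

How it is judged:
By the outcome, as a careful person would: the job done as asked, in the order asked, and still so for the second after the job is handed in, with the robot touching nothing.
It also fails if it takes over 72 s, if anything falls off the work surface, if the arm or the gripper's body presses on something with over 40 N, if the wrist force passes 120 N, or if a joint passes its speed limit or range.

## Working session

There is one attempt and no reset: what is moved stays moved. The work goes in short steps, Python scripts to look and compute and a tool call to move; the robot and the scene stay as the last step left them, time stands still between calls to the robot, and variables do not carry over. Pictures are saved under pics/ and viewed, and the job is handed in when it is done.

Besides the shell and the picture viewer there is one more tool, called after ">>>" as name([rows], argument=value, ...), one row to a line, values as JSON. move_arm: Moves the arm, as the interface text tells. Its arguments: {"type":"object","properties":{"commands":{"type":"array"},"squeeze":{"type":"number"}},"required":["commands"]}

```bash
mkdir -p pics
cat > h.py <<'E'
import numpy as np, cv2
from workcell import status, viewer, bot
def K(name):
    p=viewer.camera_params(name); return np.array(p["camera_matrix"]),np.array(p["D"],float),np.array(p["xyz"]),np.array(p["rotation"])
def ray(name,uv,P=None):
    k,d,t,R=P or K(name)
    n=cv2.undistortPoints(np.array([[uv]],float),k,d)[0,0]
    v=R@np.array([n[0],-n[1],-1.0]); return t,v
def onz(name,uv,z,P=None):
    t,v=ray(name,uv,P); return t+v*(z-t[2])/v[2]
def proj(name,X,P=None):
    k,d,t,R=P or K(name)
    c=R.T@(np.array(X,float)-t); c=np.array([c[0],-c[1],-c[2]])
    return cv2.projectPoints(c.reshape(1,1,3),np.zeros(3),np.zeros(3),k,d)[0][0,0]
E
python3 - <<'E'
from h import *
o=status.get_obs();print(o, bot.grip_depth)
for n in("scene","top","wrist"):
    p=viewer.camera_params(n);print(n,p)
    im=viewer.camera(n);np.save(f"pics/{n}0.npy",im);cv2.imwrite(f"pics/{n}0.png",im)
E
```

```text
{'time': 0.0, 'q': array([-6.56591504e+01,  5.01222938e+00,  1.00349801e+01,  9.51003568e+01,
        3.01221282e-04,  8.99986889e+01]), 'qd': array([-0.02141765, -0.00983257, -0.00854881,  0.05999678,  0.00767508,
       -0.02129597]), 'joint_efforts': array([-1.87143734e-03, -5.20384848e+01,  4.64806151e+01,  1.62045378e-02,
        4.09533357e-05, -3.55053523e-06]), 'ee_pos': array([ 0.22669243, -0.50111376,  0.40397679]), 'tcp_rot': array([-1.79922394e+02, -3.02996930e-04,  2.43421603e+01]), 'wrist_force': array([ 0.02031592,  0.13387975, -0.26651757]), 'torque': array([-0.02410107,  0.0182557 ,  0.00018012]), 'opening': 0.08530547395837745} 0.1547
scene {'camera_matrix': array([[424.16449263,   0.        , 274.38066591],
       [  0.        , 424.16449263, 214.66363192],
       [  0.        ,   0.        ,   1.        ]]), 'D': array([0.01676777, 0.        , 0.        , 0.        , 0.        ]), 'xyz': array([1.05963251, 0.57370135, 0.83821927]), 'rotation': array([ 49.24594115,   0.46180325, 142.73408387])}
top {'camera_matrix': array([[516.31994829,   0.        , 282.59745456],
       [  0.        , 516.31994829, 202.24305797],
       [  0.        ,   0.        ,   1.        ]]), 'D': array([-0.10720084,  0.        ,  0.        ,  0.        ,  0.        ]), 'xyz': array([ 0.31856385, -0.08925708,  1.24486501]), 'rotation': array([ 1.20178720e+01, -2.24697280e-02, -8.68030799e+01])}
wrist {'camera_matrix': array([[294.69439903,   0.        , 285.72948647],
       [  0.        , 294.69439903, 208.00365789],
       [  0.        ,   0.        ,   1.        ]]), 'D': array([-0.01222729,  0.        ,  0.        ,  0.        ,  0.        ]), 'xyz': array([ 0.30320469, -0.46659329,  0.37233606]), 'rotation': array([-18.95009343,   0.10166994, -65.73361793])}
```

View pics/scene0.png

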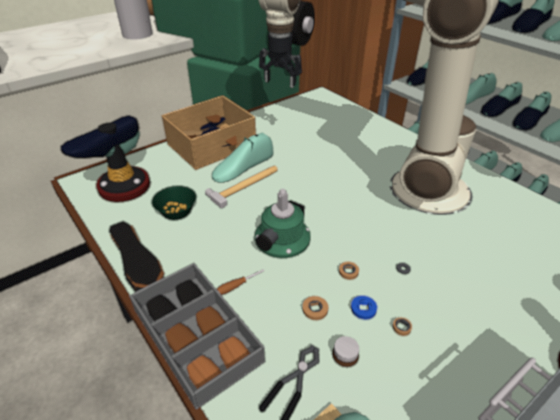

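View pics/top0.png

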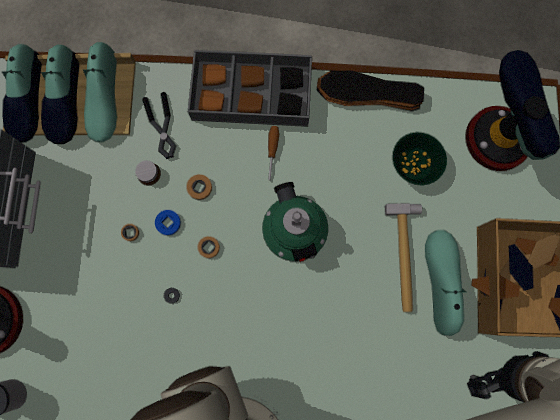

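View pics/wrist0.png

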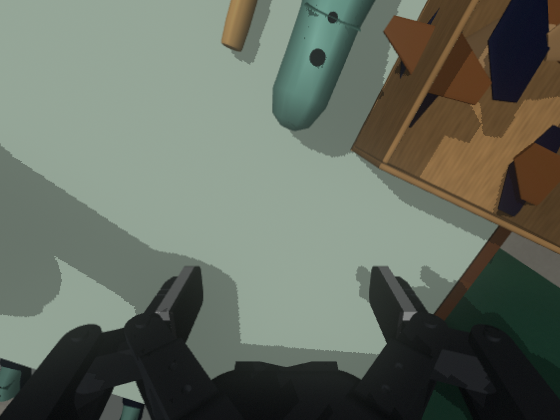

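```bash
python3 - <<'E'
from h import *
im=np.load("pics/top0.npy");P=K("top")
# check rotation type
from scipy.spatial.transform import Rotation as Ro
E
cat >> h.py <<'E'
from scipy.spatial.transform import Rotation as Ro
_K=K
def K(name):
    k,d,t,r=_K(name)
    return k,d,t,(Ro.from_euler('xyz',r,degrees=True).as_matrix() if r.ndim==1 else r)
E
python3 - <<'E'
from h import *
for cam in("top","scene"):
    im=np.load(f"pics/{cam}0.npy");P=K(cam)
    hsv=cv2.cvtColor(im,cv2.COLOR_BGR2HSV)
    m=((hsv[...,0]>3)&(hsv[...,0]<20)&(hsv[...,1]>70)).astype(np.uint8)
    n,l,s,c=cv2.connectedComponentsWithStats(m)
    for i in range(1,n):
        if 60<s[i,4]<700:
            cs,_=cv2.findContours((l==i).astype(np.uint8),cv2.RETR_EXTERNAL,cv2.CHAIN_APPROX_NONE)
            h=cv2.convexHull(cs[0]).reshape(-1,2)
            W=np.array([onz(cam,p,.014,P)[:2] for p in h])
            (x,y),r=cv2.minEnclosingCircle((W*1000).astype(np.float32))
            print(cam,s[i],np.round([x,y,2*r],1))
im=np.load("pics/top0.npy")
cv2.imwrite("pics/topc.png",cv2.resize(im[140:320,100:350],None,fx=3.2,fy=3.2,interpolation=cv2.INTER_CUBIC))
im=np.load("pics/scene0.npy")
cv2.imwrite("pics/scenec.png",cv2.resize(im[170:370,230:430],None,fx=3,fy=3,interpolation=cv2.INTER_CUBIC))
E
```

```text
top [ 0 51  9 10 61] [945.6 706.9  35.6]
top [ 37  52  11  20 111] [929.6 595.1  63.3]
top [ 74  53  14  82 568] [843.5 469.2 234.9]
top [202  64  24  22 481] [910.1 124.6  79. ]
top [241  65  23  22 467] [911.7  23.9  77.6]
top [ 35  73  10  62 238] [810.6 569.4 175.3]
top [541  78  19  46 189] [ 895.5 -767.5  131.5]
top [198  89  26  22 475] [837.4 123.5  77.5]
top [237  91  26  22 484] [837.7  23.7  77.9]
top [489 119  29  30 230] [ 793.3 -633.1   82.2]
top [268 126  11  32 280] [734.7 -43.5  82.2]
top [187 174  25  26 365] [608.3 132.9  64. ]
top [121 224  18  17 107] [485.4 293.2  44.2]
top [198 236  22  22 226] [461.5  97.1  52.6]
top [515 361  13  38 120] [ 185.6 -669.8   86.4]
top [166 367  55  24 267] [151.2 107.9 133.6]
top [525 377  19  22 133] [ 166.9 -689.    52. ]
top [132 388  69  32 629] [ 81.5 165.4 164.7]
scene [147   0   6  15  62] [ -161.6 -2461.9   356.3]
scene [289   0  10  10  67] [ -972.1 -1888.9   227.5]
scene [268  24  26   9 146] [ -604.8 -1554.4   183.3]
scene [432  39  47   9 118] [-1201.9  -748.5   256.8]
scene [386  92  22  33 495] [-329.9 -431.8  289.8]
scene [461 117  14  17 158] [-420.4 -167.8  137.7]
scene [107 162  28  21 395] [ 765.9 -687.6  123. ]
scene [220 166  57  31 394] [ 446.3 -385.2  230. ]
scene [156 261   8  20  76] [ 859.3 -202.2   66.8]
scene [339 262  20  17 218] [466.5 100.4  59.4]
scene [126 273  22  16 109] [ 916.1 -207.4   73.1]
scene [217 277  29  17 233] [731.9 -44.9  75.9]
scene [303 296  25  24 403] [614.  134.4  68.5]
scene [196 306  29  29 529] [832.8  10.2  77.4]
scene [393 318  19  18 137] [491.3 294.8  47.7]
scene [165 323  33  30 595] [904.9  11.6  76.9]
scene [218 336  32  33 630] [834.3 112.5  77.4]
scene [333 352  25  15  94] [646.2 268.8  51.9]
scene [315 405  25  15 216] [763.3 339.7  48.2]
```

View pics/topc.png

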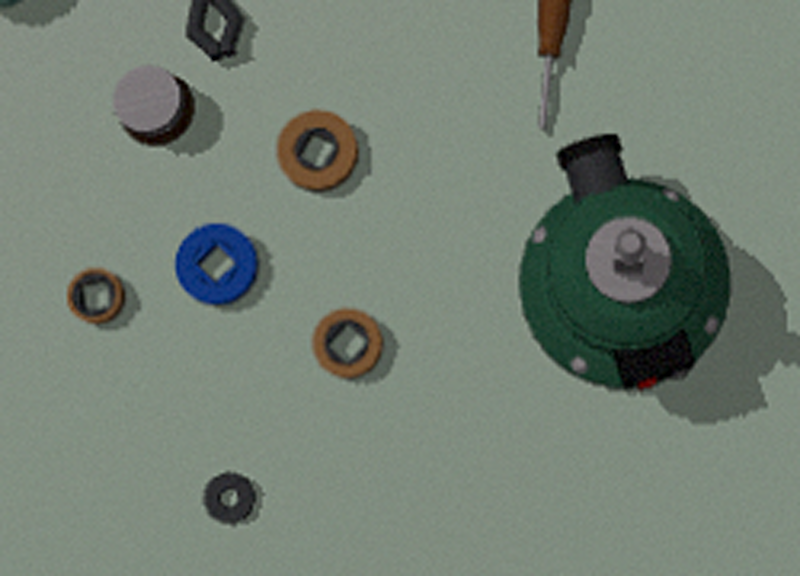

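View pics/scenec.png

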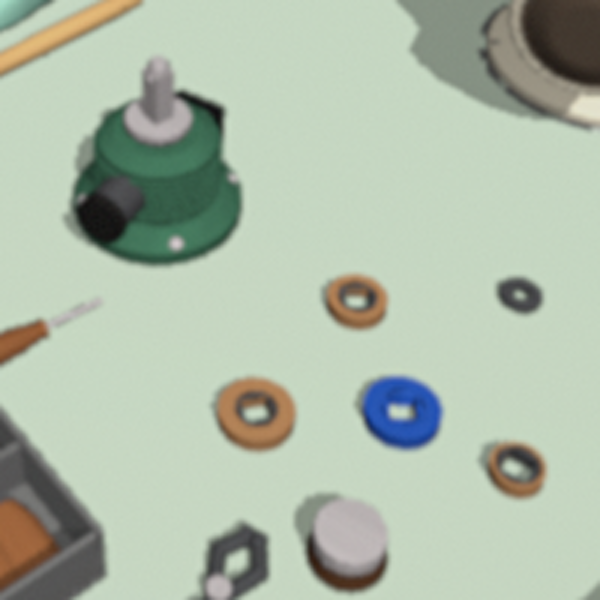

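Run:
```python
from h import *
P=K("top")
print(bot.grip_depth, [a for a in dir(bot) if a[0]!='_'])
im=np.load("pics/top0.npy")
hsv=cv2.cvtColor(im,cv2.COLOR_BGR2HSV)
sub=np.zeros(im.shape[:2],np.uint8); sub[190:250,270:330]=1
m=((hsv[...,1]<60)&(hsv[...,2]>95)&(sub>0)).astype(np.uint8)
n,l,s,c=cv2.connectedComponentsWithStats(m)
for i in range(1,n):
    if s[i,4]>80: print(s[i],c[i])
i=1+np.argmax(s[1:,4]); 
cs,_=cv2.findContours((l==i).astype(np.uint8),cv2.RETR_EXTERNAL,cv2.CHAIN_APPROX_NONE)
h=cv2.convexHull(max(cs,key=len)).reshape(-1,2)
W=np.array([onz("top",p,.111,P)[:2]*1000 for p in h]).astype(np.float32)
print(cv2.minEnclosingCircle(W),h.min(0),h.max(0))
print("nose",onz("top",(100+632/3.2,140+240/3.2),.173,P))
# foot circle: dark green
g=((hsv[...,0]>65)&(hsv[...,0]<95)&(hsv[...,1]>110)).astype(np.uint8); g[:, :255]=0;g[:,335:]=0;g[:180]=0;g[270:]=0
n,l,s,c=cv2.connectedComponentsWithStats(g);i=1+np.argmax(s[1:,4]);print(s[i])
cs,_=cv2.findContours((l==i).astype(np.uint8),cv2.RETR_EXTERNAL,cv2.CHAIN_APPROX_NONE)
h=cv2.convexHull(max(cs,key=len)).reshape(-1,2)
W=np.array([onz("top",p,.008,P)[:2]*1000 for p in h]).astype(np.float32)
print("foot",cv2.minEnclosingCircle(W))
P=K("scene");print("scene nose",onz("scene",(230+156/3,170+62/3),.173,P))
```

```text
0.1547 ['PlanningError', 'grip_depth', 'job_done']
[270 190   9  17  96] [272.77083333 197.19791667]
[295 190  35  34 421] [318.11638955 198.24465558]
[283 208  26  26 356] [293.44101124 219.85393258]
((554.509521484375, -143.04576110839844), 53.38233184814453) [295 190] [329 223]
nose [ 0.52067119 -0.1099087   0.173     ]
[ 263  196   65   65 2204]
foot ((520.550537109375, -108.71858978271484), 79.36882781982422)
scene nose [ 0.5237877  -0.10707309  0.173     ]
```

>>> move_arm([
  {"claw":1,"travel":[3.58,-1.97,0],"turn":0},
  {"claw":1,"travel":[3.58,-1.97,0],"turn":0},
  {"claw":1,"travel":[3.58,-1.97,0],"turn":0},
  {"claw":1,"travel":[3.58,-1.97,0],"turn":0},
  {"claw":1,"travel":[3.58,-1.97,0],"turn":0},
])

```text
time: 0.57
ee_pos: [0.3497, -0.336, 0.4045]
tcp_rot: [-180.0, 0.0, 24.3]
wrist_force: [-0.1, -0.3, -0.4]
opening: 0.0855
```

>>> move_arm([
  {"claw":1,"travel":[3.58,-1.97,0],"turn":0},
  {"claw":1,"travel":[3.58,-1.97,0],"turn":0},
  {"claw":1,"travel":[3.58,-1.97,0],"turn":0},
  {"claw":1,"travel":[3.58,-1.97,0],"turn":0},
  {"claw":1,"travel":[3.58,-1.97,0],"turn":0},
])

```text
time: 0.98
ee_pos: [0.4724, -0.1721, 0.4047]
tcp_rot: [180.0, -0.0, 24.3]
wrist_force: [1.0, -0.1, -0.2]
opening: 0.0857
```

>>> move_arm([
  {"claw":1,"travel":[3.58,-1.97,0],"turn":0},
  {"claw":1,"travel":[3.58,-1.97,0],"turn":0},
  {"claw":1,"travel":[0,0,0],"turn":0},
  {"claw":1,"travel":[0,0,0],"turn":0},
])

```text
time: 1.32
ee_pos: [0.5216, -0.1069, 0.4039]
tcp_rot: [-180.0, 0.1, 24.6]
wrist_force: [-0.4, -0.8, -0.2]
opening: 0.0853
```

Run:
```python
from h import *
o=status.get_obs();print(o['time'],o['ee_pos'],o['tcp_rot'],o['q'])
P=K("wrist");im=viewer.camera("wrist")
import pickle;pickle.dump((im,P),open("pics/w1.pkl","wb"))
cv2.imwrite("pics/w1.png",im)
u=proj("wrist",[.521,-.109,.163],P);print(u)
```

```text
1.3167 [ 0.52156212 -0.10691182  0.40391209] [-1.79955582e+02  6.66558104e-02  2.45542292e+01] [-1.15835189e+01  2.58150145e+00  7.46542348e+00  9.49639480e+01
 -3.43659961e-03  1.43862280e+02]
[288.29500675 224.33836801]
```

View pics/w1.png

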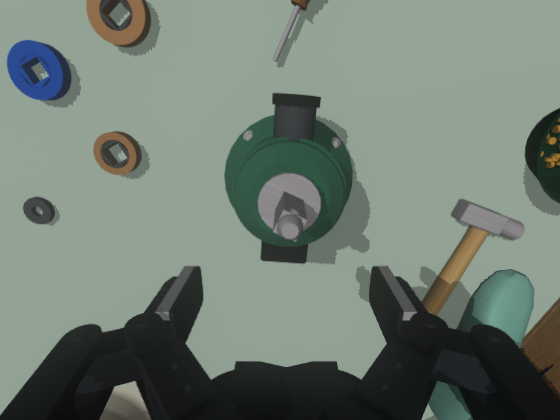

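Run:
```python
from h import *
import pickle
im,P=pickle.load(open("pics/w1.pkl","rb"))
c=im[165:255,240:340]
c=np.clip(c.astype(float)*1.2,0,255).astype(np.uint8)
cv2.imwrite("pics/w1c.png",cv2.resize(c,None,fx=6,fy=6,interpolation=cv2.INTER_CUBIC))
hsv=cv2.cvtColor(im,cv2.COLOR_BGR2HSV)
for X in ([.521,-.109,.173],[.521,-.109,.163],[.521,-.109,.111]): print(proj("wrist",X,P))
# rings
m=((hsv[...,0]>3)&(hsv[...,0]<20)&(hsv[...,1]>70)).astype(np.uint8); m[:,200:]=0
n,l,s,cc=cv2.connectedComponentsWithStats(m)
for i in range(1,n):
    if s[i,4]>200:
        print(s[i]); cs,_=cv2.findContours((l==i).astype(np.uint8),cv2.RETR_EXTERNAL,cv2.CHAIN_APPROX_NONE)
        h=cv2.convexHull(max(cs,key=len)).reshape(-1,2)
        W=np.array([onz("wrist",p,.010,P)[:2]*1000 for p in h]).astype(np.float32)
        print(cv2.minEnclosingCircle(W))
# flange
e=((hsv[...,1]<50)&(hsv[...,2]>100)).astype(np.uint8)
mm=np.zeros_like(e);mm[165:232,252:325]=1
e&=mm
cs,_=cv2.findContours(e,cv2.RETR_EXTERNAL,cv2.CHAIN_APPROX_NONE);k=max(cs,key=cv2.contourArea)
pts=k.reshape(-1,2); W=np.array([onz("wrist",p,.111,P)[:2]*1000 for p in pts])
from scipy.optimize import least_squares
sel=pts[:,1]<215
f=lambda p:np.hypot(W[sel,0]-p[0],W[sel,1]-p[1])-p[2]
r=least_squares(f,[521,-109,30],loss='soft_l1');print("flange",r.x,np.abs(r.fun).mean(),pts.min(0),pts.max(0))
```

```text
[288.38825593 229.49835058]
[288.29500675 224.33836801]
[287.91338347 203.23089362]
[  87    0   63   46 1472]
((610.2103271484375, 130.77293395996094), 33.335968017578125)
[ 94 132  43  43 856]
((463.4660949707031, 97.32525634765625), 28.07864761352539)
flange [ 530.20166473 -106.45456535   20.89650372] 5.803722983477979 [257 173] [320 231]
```

View pics/w1c.png

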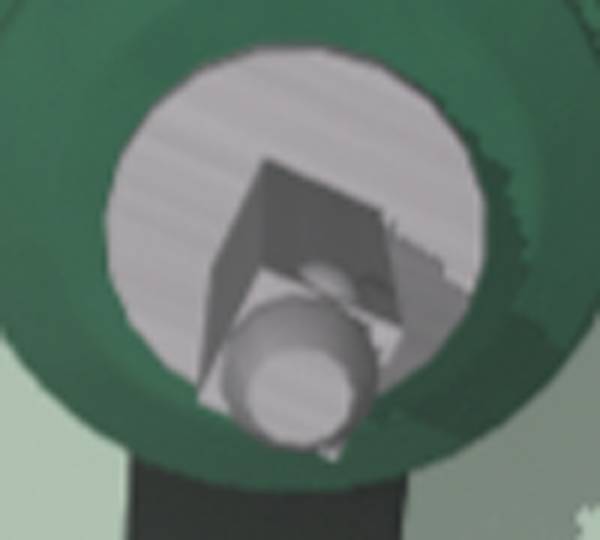

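Run:
```python
from h import *
import pickle
im,P=pickle.load(open("pics/w1.pkl","rb"))
px=lambda a:((a[0]-2.5)/6+240,(a[1]-2.5)/6+165)
C=[(262,268),(400,327),(335,458),(200,402)]
W=np.array([onz("wrist",px(a),.163,P)[:2]*1000 for a in C]);print(W.round(1),W.mean(0))
for i in range(4):
    d=W[(i+1)%4]-W[i];print(np.hypot(*d),np.degrees(np.arctan2(d[1],d[0]))%90)
print("tip",onz("wrist",px((300,398)),.173,P)*1000)
for a in [(106,222),(487,222),(290,46)]: print(a,onz("wrist",px(a),.111,P)*1000)
hsv=cv2.cvtColor(im,cv2.COLOR_BGR2HSV)
# foot flange edge pts along circle: sample points on flange left/top arc
arc=[(106,222),(125,150),(160,100),(205,65),(290,46),(375,65),(430,105),(470,160),(487,222),(120,295),(150,345)]
A=np.array([onz("wrist",px(a),.111,P)[:2]*1000 for a in arc])
from scipy.optimize import least_squares
r=least_squares(lambda p:np.hypot(A[:,0]-p[0],A[:,1]-p[1])-p[2],[521,-109,30]);print(r.x,r.fun.round(1))
# bores
t=im[0:55,80:160];cv2.imwrite("pics/w1l.png",cv2.resize(t,None,fx=7,fy=7,interpolation=cv2.INTER_CUBIC))
t=im[125:185,85:145];cv2.imwrite("pics/w1m.png",cv2.resize(t,None,fx=8,fy=8,interpolation=cv2.INTER_CUBIC))
```

```text
[[ 530.5 -100.5]
 [ 530.6 -119.6]
 [ 510.6 -119.9]
 [ 510.6 -100.7]] [ 520.58389981 -110.1669811 ]
19.173247325579347 0.11259217980088465
19.95982470826792 0.7280654126479362
19.162949266550406 0.08373128806012176
19.950285909744405 0.7579437544901095
tip [ 520.33694378 -110.26978581  173.        ]
(106, 222) [510.63282573 -82.37074482 111.        ]
(487, 222) [ 535.13522582 -136.1186213   111.        ]
(290, 46) [547.65401892 -96.78942876 111.        ]
[ 521.06993012 -109.76566654   29.43543409] [-0.1 -0.2  0.1  0.5  0.1 -0.2 -0.5 -0.1  0.4 -0.2  0.1]
```

View pics/w1l.png

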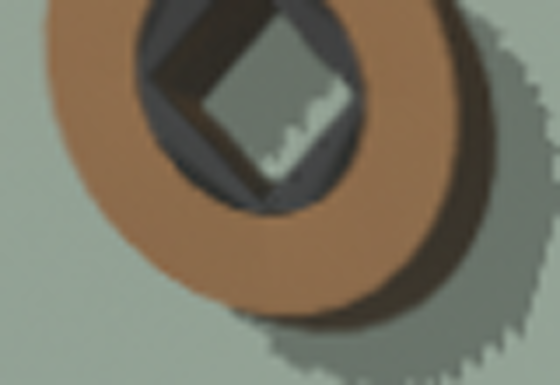

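View pics/w1m.png

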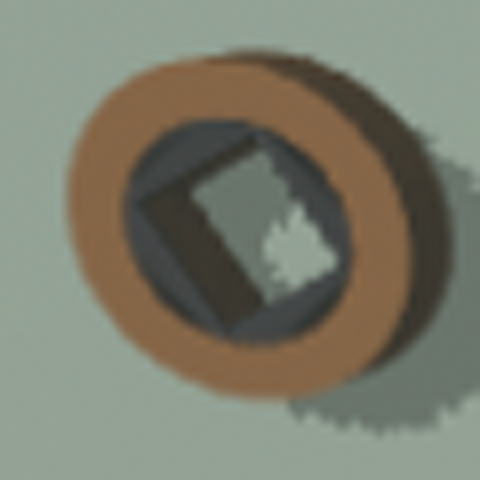

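Run:
```python
from h import *
import pickle
im,P=pickle.load(open("pics/w1.pkl","rb"))
T=K("top")
for n,p,z in [("tin",(148,173),.034),("blue",(168,223),.014),("pinc",(167,157),.01),("pinc2",(158,140),.01),("washer",(172,296),.008),("awl",(270,180),0)]:
    print(n,onz("top",p,z,T).round(3))
L=[(150,78),(265,205),(360,95)]
W=np.array([onz("wrist",((a[0]-3)/7+80,(a[1]-3)/7),.014,P)[:2] for a in L])
d=W[1:]-W[:-1];print("large",np.hypot(*d.T),np.degrees(np.arctan2(d[:,1],d[:,0]))%90, (W[0]+W[2])/2)
M=[(135,205),(260,135),(350,265),(230,335)]
W=np.array([onz("wrist",((a[0]-3.5)/8+85,(a[1]-3.5)/8+125),.014,P)[:2] for a in M])
d=np.roll(W,-1,0)-W;print("med",np.hypot(*d.T),np.degrees(np.arctan2(d[:,1],d[:,0]))%90, W.mean(0))
```

```text
tin [0.631 0.257 0.034]
blue [0.513 0.2   0.014]
pinc [0.681 0.221 0.01 ]
pinc2 [0.724 0.249 0.01 ]
washer [0.339 0.175 0.008]
awl [ 0.638 -0.041  0.   ]
large [0.02232926 0.02235974] [64.85826838 64.93198988] [0.61018603 0.13065149]
med [0.02341583 0.02202068 0.02312633 0.02260704] [50.70480376 52.17733309 52.13489902 52.89148427] [0.4624849  0.09464117]
```

>>> move_arm([
  {"claw":1,"travel":[2.25,-2.28,0.5],"turn":0},
  {"claw":1,"travel":[2.25,-2.28,1],"turn":0},
  {"claw":1,"travel":[2.25,-2.28,2],"turn":0},
  {"claw":1,"travel":[2.25,-2.28,2.4],"turn":0},
  {"claw":1,"travel":[2.25,-2.28,2.4],"turn":0},
])

```text
time: 1.78
ee_pos: [0.5761, 0.0412, 0.3215]
tcp_rot: [180.0, -0.1, 24.2]
wrist_force: [0.1, -0.9, 0.0]
opening: 0.0852
```

>>> move_arm([
  {"claw":1,"travel":[2.25,-2.28,2.4],"turn":0},
  {"claw":1,"travel":[2.25,-2.28,2.4],"turn":0},
  {"claw":1,"travel":[2.25,-2.28,2.4],"turn":0},
  {"claw":1,"travel":[0,0,0],"turn":0},
  {"claw":1,"travel":[0,0,0],"turn":0},
])

```text
time: 2.2
ee_pos: [0.6092, 0.1313, 0.2477]
tcp_rot: [-180.0, 0.2, 24.4]
wrist_force: [-0.5, -1.0, 0.7]
opening: 0.0856
```

Run:
```python
from h import *
o=status.get_obs();print(o['time'],o['ee_pos'],o['tcp_rot'],o['q'],o['qd'])
P=K("wrist");im=viewer.camera("wrist")
import pickle;pickle.dump((im,P),open("pics/w2.pkl","wb"))
cv2.imwrite("pics/w2.png",im)
```

```text
2.2 [0.60916568 0.1313207  0.24771455] [-179.97072227    0.20564817   24.35735603] [ 1.21680001e+01  1.48674086e+01  3.99303460e+00  7.93328197e+01
 -1.48034466e-02  1.67810723e+02] [-1.85845379 -2.43335404  1.4426375   1.03577747 -0.32337797 -0.4763859 ]
```

View pics/w2.png

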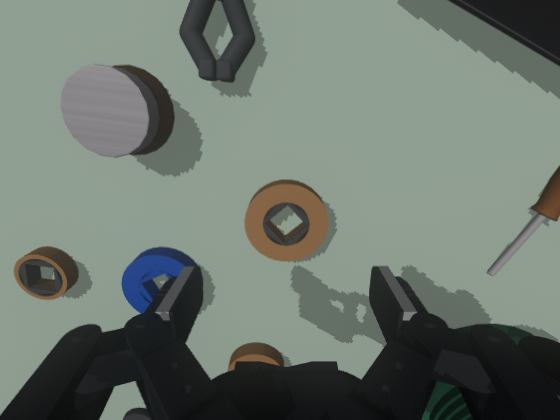

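```bash
cat >> h.py <<'E'
from scipy.optimize import least_squares
def ring(im,P,near,D,z=.014,cam="wrist",top=True):
    hsv=cv2.cvtColor(im,cv2.COLOR_BGR2HSV)
    m=((hsv[...,0]>3)&(hsv[...,0]<20)&(hsv[...,1]>70)&(hsv[...,2]>95)).astype(np.uint8)
    n,l,s,c=cv2.connectedComponentsWithStats(m)
    u=proj(cam,[*near,z],P)
    i=min([i for i in range(1,n) if s[i,4]>100],key=lambda i:np.hypot(*(s[i,:2]+s[i,2:4]/2-u)))
    cs,h=cv2.findContours((l==i).astype(np.uint8),cv2.RETR_CCOMP,cv2.CHAIN_APPROX_NONE)
    for k in cs:
        if len(k)<30: continue
        W=np.array([onz(cam,p,z,P)[:2]*1000 for p in k.reshape(-1,2)])
        r=least_squares(lambda p:np.hypot(W[:,0]-p[0],W[:,1]-p[1])-p[2],[*W.mean(0),D/2],loss='soft_l1')
        print("circle",r.x.round(1),np.abs(r.fun).mean().round(2),len(k))
E
python3 - <<'E'
from h import *
import pickle
im,P=pickle.load(open("pics/w2.pkl","rb"))
ring(im,P,(.61,.131),62)
ring(im,P,(.485,.293),42)
t=im[175:270,237:337];cv2.imwrite("pics/w2l.png",cv2.resize(t,None,fx=6,fy=6,interpolation=cv2.INTER_CUBIC))
t=im[235:310,5:90];cv2.imwrite("pics/w2s.png",cv2.resize(t,None,fx=7,fy=7,interpolation=cv2.INTER_CUBIC))
E
```

```text
circle [610.4 132.1  30.4] 0.2 226
circle [610.  132.   17.5] 0.17 129
circle [487.7 291.7  20.4] 0.23 136
circle [487.4 291.7  17.7] 0.21 116
```

View pics/w2l.png

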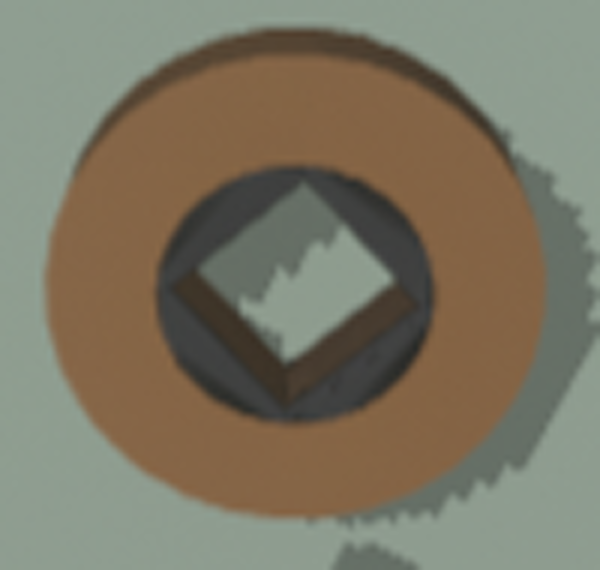

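View pics/w2s.png

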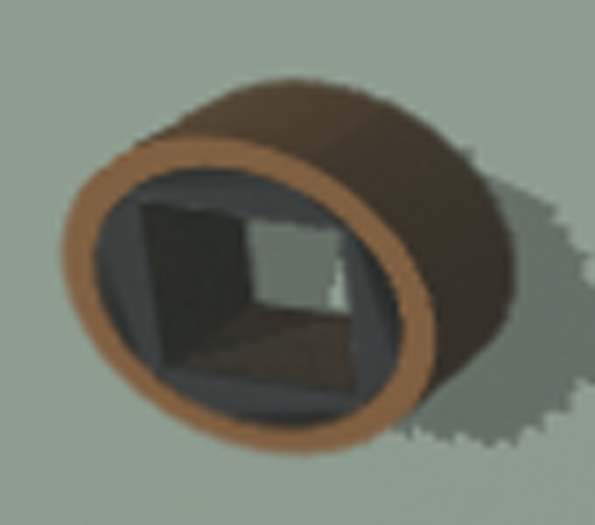

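Run:
```python
from h import *
import pickle
im,P=pickle.load(open("pics/w2.pkl","rb"))
o=status.get_obs();print(o['ee_pos'],o['wrist_force'])
for nm,M,s,ox,oy in [("L",[(172,288),(288,405),(415,303),(305,180)],6,237,175),("S",[(143,203),(340,232),(355,390),(162,365)],7,5,235)]:
    W=np.array([onz("wrist",((a[0]-s/2+.5)/s+ox,(a[1]-s/2+.5)/s+oy),.014,P)[:2] for a in M])
    d=np.roll(W,-1,0)-W;print(nm,np.hypot(*d.T),np.degrees(np.arctan2(d[:,1],d[:,0]))%90, W.mean(0))
```

```text
[0.60935142 0.13054199 0.24936681] [-0.8300556  -0.30262187  1.30395755]
L [0.02130573 0.02092918 0.02097298 0.0215001 ] [66.20720448 65.80816776 64.66097293 64.91156511] [0.61038294 0.13211237]
S [0.02182456 0.02121544 0.02207699 0.02162734] [14.8298932  14.02548979 15.8864255  13.38188987] [0.48771394 0.29160598]
```

>>> move_arm([
  {"claw":1,"travel":[0.04,-0.09,2.6],"turn":0},
  {"claw":1,"travel":[0,0,2.6],"turn":0},
  {"claw":1,"travel":[0,0,1.8],"turn":0},
  {"claw":1,"travel":[0,0,0.9],"turn":0},
  {"claw":1,"travel":[0,0,0],"turn":0},
], squeeze=50)

```text
time: 2.67
ee_pos: [0.6091, 0.1309, 0.1699]
tcp_rot: [-180.0, 0.1, 24.2]
wrist_force: [-0.3, 0.9, -0.2]
opening: 0.0855
```

>>> move_arm([
  {"claw":-1,"travel":[0,0,0],"turn":0},
  {"claw":-1,"travel":[0,0,0],"turn":0},
  {"claw":-1,"travel":[0,0,0],"turn":0},
  {"claw":-1,"travel":[0,0,0],"turn":0},
  {"claw":-1,"travel":[0,0,0],"turn":0},
], squeeze=50)

```text
time: 3.08
ee_pos: [0.6102, 0.1324, 0.1735]
tcp_rot: [179.9, -0.2, 24.3]
wrist_force: [-0.3, -2.4, 5.7]
opening: 0.0591
```

Run:
```python
from h import *
o=status.get_obs();print(o)
P=K("wrist");im=viewer.camera("wrist")
import pickle;pickle.dump((im,P),open("pics/w3.pkl","wb"))
cv2.imwrite("pics/w3.png",im)
```

```text
{'time': 3.0833, 'q': array([ 1.22513682e+01,  1.67017437e+01, -2.09539640e+00,  7.10007763e+01,
       -4.40372133e-02,  1.67934967e+02]), 'qd': array([-0.04245863, -0.00157048,  0.05975564, -0.06790231, -0.11516875,
       -0.08425142]), 'joint_efforts': array([ 1.43447824e+00, -6.02360559e+01,  4.34642565e+01, -8.30987301e-01,
        5.79494443e-01, -1.90593285e-02]), 'ee_pos': array([0.61019524, 0.13241386, 0.17348687]), 'tcp_rot': array([179.91469551,  -0.18841506,  24.31646358]), 'wrist_force': array([-0.31193487, -2.42151173,  5.72756613]), 'torque': array([-0.47871612,  0.30547667, -0.03342512]), 'opening': 0.05910947455216608}
```

View pics/w3.png

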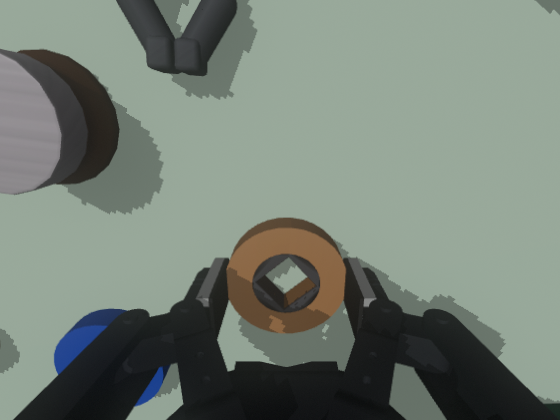

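>>> move_arm([
  {"claw":0.7,"travel":[0,0,0],"turn":0},
  {"claw":0.7,"travel":[0.1,-0.06,-0.3],"turn":0},
  {"claw":0.7,"travel":[0,0,-0.3],"turn":0},
  {"claw":-1,"travel":[0,0,0],"turn":0},
  {"claw":-1,"travel":[0,0,0],"turn":0},
], squeeze=50)

```text
time: 3.55
ee_pos: [0.6105, 0.1338, 0.1786]
tcp_rot: [180.0, -0.1, 24.3]
wrist_force: [-3.0, -0.8, 11.0]
opening: 0.0584
```

>>> move_arm([
  {"claw":-1,"travel":[0,0,0],"turn":0},
  {"claw":-1,"travel":[0,0,0],"turn":0},
  {"claw":-1,"travel":[0,0,0],"turn":0},
], squeeze=50)

```text
time: 3.8
ee_pos: [0.6105, 0.1338, 0.1786]
tcp_rot: [180.0, -0.1, 24.3]
wrist_force: [-3.8, -0.2, 11.8]
opening: 0.0587
```

Run:
```python
from h import *
o=status.get_obs();print(o['ee_pos'],o['tcp_rot'],o['wrist_force'],o['opening'])
```

```text
[0.61045715 0.13376085 0.17857431] [ 1.79976482e+02 -1.20010918e-01  2.43434694e+01] [-3.84742896 -0.24719149 11.82794984] 0.05870200153498932
```

>>> move_arm([
  {"claw":-1,"travel":[0,0,-3],"turn":0},
  {"claw":-1,"travel":[0,0,-4],"turn":-6},
  {"claw":-1,"travel":[0,0,-4],"turn":-7},
  {"claw":-1,"travel":[0,0,-4],"turn":-7},
  {"claw":-1,"travel":[0,0,-4],"turn":-5},
], squeeze=50)

```text
time: 4.22
ee_pos: [0.6097, 0.1336, 0.3686]
tcp_rot: [-180.0, 0.0, 49.7]
wrist_force: [1.5, 0.5, -1.2]
opening: 0.0586
```

>>> move_arm([
  {"claw":-1,"travel":[0,0,0],"turn":0},
  {"claw":-1,"travel":[0,0,0],"turn":0},
], squeeze=50)

```text
time: 4.38
ee_pos: [0.6105, 0.1338, 0.3696]
tcp_rot: [179.8, -0.2, 49.3]
wrist_force: [-0.1, 0.2, -1.3]
opening: 0.0585
```

Run:
```python
from h import *
o=status.get_obs();print(o['time'],o['ee_pos'],o['tcp_rot'],o['wrist_force'],o['torque'],o['opening'])
P=K("wrist");im=viewer.camera("wrist")
import pickle;pickle.dump((im,P),open("pics/w4.pkl","wb"))
t=im[200:350,180:390];cv2.imwrite("pics/w4.png",cv2.resize(t,None,fx=3.8,fy=3.8,interpolation=cv2.INTER_CUBIC))
```

```text
4.3833 [0.61045765 0.13377687 0.36960455] [179.82712558  -0.23267611  49.32747242] [-0.0547766   0.19795825 -1.27048658] [-0.04956402 -0.02197578 -0.0425364 ] 0.058517412733635844
```

View pics/w4.png

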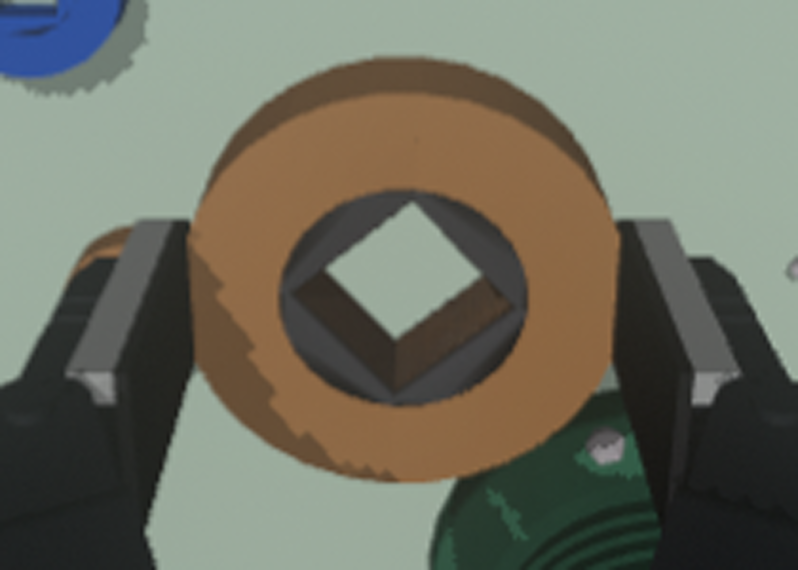

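```bash
cat >> h.py <<'E'
def bore(fn_or,M,s,ox,oy,z,ee):
    im,P=fn_or
    W=np.array([onz("wrist",((a[0]-s/2+.5)/s+ox,(a[1]-s/2+.5)/s+oy),z,P)[:2] for a in M])
    d=np.roll(W,-1,0)-W;print("bore",np.hypot(*d.T).round(4),(np.degrees(np.arctan2(d[:,1],d[:,0]))%90).round(1),W.mean(0).round(4),(W.mean(0)-ee[:2]).round(4))
E
python3 - <<'E'
from h import *
import pickle
f=pickle.load(open("pics/w4.pkl","rb"))
bore(f,[(290,292),(397,392),(515,308),(412,200)],3.8,180,200,.3695-.1786+.014,[.6105,.1338])
E
```

```text
bore [0.0218 0.0212 0.0218 0.0217] [ 1.2 89.4 89.9 89.3] [0.611  0.1335] [ 0.0005 -0.0003]
```

>>> move_arm([
  {"claw":-1,"travel":[-3.48,1.3,0],"turn":0},
  {"claw":-1,"travel":[-3.48,1.3,0],"turn":0},
  {"claw":-1,"travel":[-3.48,1.3,0],"turn":0},
  {"claw":-1,"travel":[-3.48,1.3,0],"turn":0},
  {"claw":-1,"travel":[-3.48,1.3,0],"turn":0},
], squeeze=50)

```text
time: 4.85
ee_pos: [0.545, -0.042, 0.3644]
tcp_rot: [-179.8, 0.1, 49.3]
wrist_force: [-0.3, -0.2, 0.1]
opening: 0.0585
```

>>> move_arm([
  {"claw":-1,"travel":[-3.48,1.3,0],"turn":0},
  {"claw":-1,"travel":[-3.45,1.29,0],"turn":0},
  {"claw":-1,"travel":[0,0,0],"turn":0},
  {"claw":-1,"travel":[0,0,0],"turn":0},
  {"claw":-1,"travel":[0,0,0],"turn":0},
], squeeze=50)

```text
time: 5.27
ee_pos: [0.5205, -0.1101, 0.3652]
tcp_rot: [-179.9, 0.0, 49.3]
wrist_force: [-0.6, 0.8, -1.1]
opening: 0.0587
```

Run:
```python
from h import *
o=status.get_obs();print(o['time'],o['ee_pos'],o['tcp_rot'],o['wrist_force'],o['torque'],o['opening'])
P=K("wrist");im=viewer.camera("wrist")
import pickle;pickle.dump((im,P),open("pics/w5.pkl","wb"))
t=im[200:350,180:390];cv2.imwrite("pics/w5.png",cv2.resize(t,None,fx=3.8,fy=3.8,interpolation=cv2.INTER_CUBIC))
```

```text
5.2667 [ 0.52049272 -0.11011435  0.36523096] [-1.79880355e+02  4.44200715e-02  4.92668817e+01] [-0.57462806  0.77484473 -1.11728039] [ 0.08918943  0.00330867 -0.04169497] 0.058656703826423906
```

View pics/w5.png

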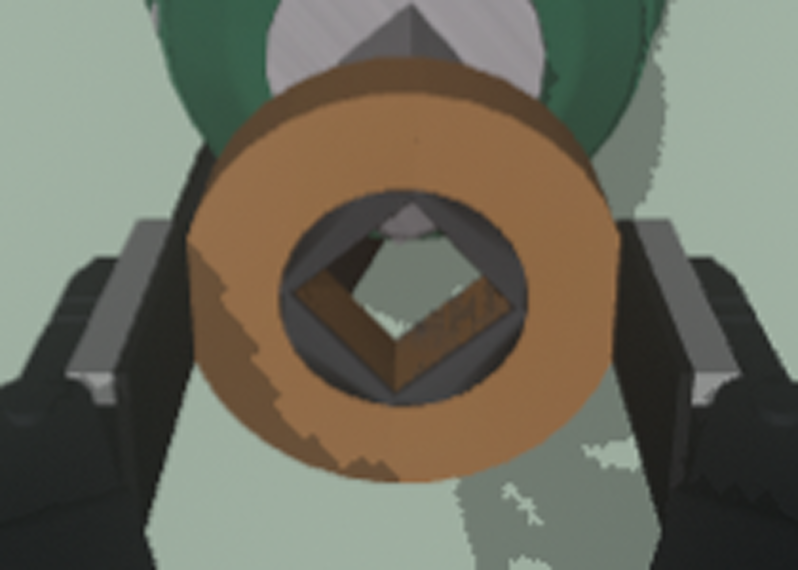

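Run:
```python
from h import *
import pickle
im,P=pickle.load(open("pics/w5.pkl","rb"))
f=lambda X:(proj("wrist",X,P)-[180,200])*3.8+1.4
print(f([.5207,-.110,.173]))
for a in range(0,360,45): print(f([.5207+.0065*np.cos(np.radians(a)),-.110+.0065*np.sin(np.radians(a)),.173]).round())
```

```text
[406.00645083 200.17506415]
[437. 176.]
[409. 163.]
[379. 172.]
[365. 197.]
[375. 224.]
[403. 236.]
[432. 228.]
[447. 203.]
```

>>> move_arm([
  {"claw":-1,"travel":[0,0,0.7],"turn":0},
  {"claw":-1,"travel":[0,0,0.7],"turn":0},
  {"claw":-1,"travel":[0,0,0.5],"turn":0},
  {"claw":-1,"travel":[0,0,0.2],"turn":0},
  {"claw":-1,"travel":[0,0,0],"turn":0},
], squeeze=50)

```text
time: 5.73
ee_pos: [0.5206, -0.1097, 0.3446]
tcp_rot: [-179.9, 0.0, 49.4]
wrist_force: [0.2, 0.2, -1.3]
opening: 0.0587
```

```bash
cat > s.py <<'E'
from h import *
np.set_printoptions(precision=4,suppress=True)
o=status.get_obs();print(o['time'],o['ee_pos'],o['tcp_rot'],'F',o['wrist_force'],'T',o['torque'],o['opening'])
E
python3 s.py
```

```text
5.7333 [ 0.5206 -0.1097  0.3446] [-179.927     0.0348   49.3787] F [ 0.1577  0.2011 -1.2921] T [-0.0207 -0.0114 -0.0369] 0.05865439992536524
```

>>> move_arm([
  {"claw":-1,"travel":[0,0,0.2],"turn":0},
  {"claw":-1,"travel":[0,0,0.2],"turn":0},
  {"claw":-1,"travel":[0,0,0.1],"turn":0},
  {"claw":-1,"travel":[0,0,0],"turn":0},
], squeeze=50)

```text
time: 6.07
ee_pos: [0.5206, -0.1101, 0.3406]
tcp_rot: [-180.0, -0.0, 49.3]
wrist_force: [0.2, 0.9, -1.2]
opening: 0.0586
```

>>> move_arm([
  {"claw":-1,"travel":[0,0,0.2],"turn":0},
  {"claw":-1,"travel":[0,0,0.1],"turn":0},
  {"claw":-1,"travel":[0,0,0],"turn":0},
], squeeze=50)

```text
time: 6.32
ee_pos: [0.5207, -0.1101, 0.3379]
tcp_rot: [180.0, -0.0, 49.3]
wrist_force: [1.8, 0.4, 1.5]
opening: 0.0583
```

>>> move_arm([
  {"claw":-1,"travel":[0,0,0.2],"turn":0},
  {"claw":-1,"travel":[0,0,0.1],"turn":0},
  {"claw":-1,"travel":[0,0,0],"turn":0},
], squeeze=50)

```text
time: 6.57
ee_pos: [0.5207, -0.1101, 0.3359]
tcp_rot: [179.9, -0.1, 49.3]
wrist_force: [-0.8, 0.9, 6.6]
opening: 0.0583
```

```bash
python3 s.py
```

```text
6.5667 [ 0.5207 -0.1101  0.3359] [179.898   -0.0769  49.3419] F [-0.828   0.8598  6.6492] T [ 0.4016 -0.0327 -0.067 ] 0.05825177193073454
```

>>> move_arm([
  {"claw":-1,"travel":[0,0,0.2],"turn":0},
  {"claw":-1,"travel":[0,0,0.2],"turn":0},
  {"claw":-1,"travel":[0,0,0],"turn":0},
], squeeze=50)

```text
time: 6.82
ee_pos: [0.5206, -0.1101, 0.3308]
tcp_rot: [180.0, -0.0, 49.3]
wrist_force: [1.7, 1.9, 0.9]
opening: 0.0589
```

```bash
python3 s.py
python3 - <<'E'
from h import *
im=viewer.camera("wrist")
t=im[200:350,180:390];cv2.imwrite("pics/w6.png",cv2.resize(t,None,fx=3.8,fy=3.8,interpolation=cv2.INTER_CUBIC))
E
```

```text
6.8167 [ 0.5206 -0.1101  0.3308] [179.9685  -0.0298  49.34  ] F [1.6551 1.9396 0.9405] T [ 0.2494 -0.362  -0.0038] 0.058891987012139164
```

View pics/w6.png

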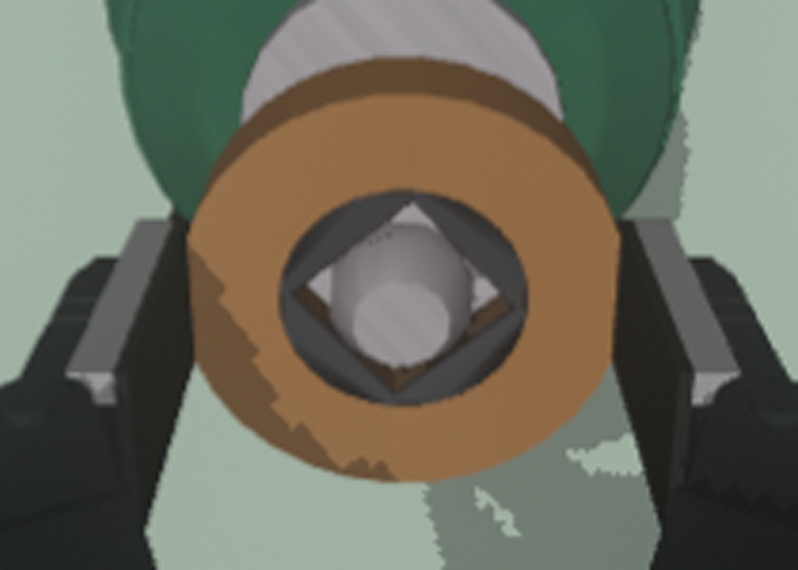

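>>> move_arm([
  {"claw":-1,"travel":[0,0,0.5],"turn":0},
  {"claw":-1,"travel":[0,0,0.7],"turn":0},
  {"claw":-1,"travel":[0,0,0.8],"turn":0},
  {"claw":-1,"travel":[0,0,0.8],"turn":0},
  {"claw":-1,"travel":[0,0,0.5],"turn":0},
], squeeze=50)

```text
time: 7.28
ee_pos: [0.5205, -0.1101, 0.2962]
tcp_rot: [-179.9, 0.0, 49.3]
wrist_force: [0.5, 1.2, 2.0]
opening: 0.0586
```

```bash
python3 s.py
```

```text
7.2833 [ 0.5205 -0.1101  0.2962] [-179.9401    0.0294   49.3388] F [0.4637 1.1573 1.9754] T [ 0.3843 -0.1874  0.0207] 0.05863040412070202
```

>>> move_arm([
  {"claw":-1,"travel":[0,0,0.3],"turn":0},
  {"claw":-1,"travel":[0,0,0.2],"turn":0},
  {"claw":-1,"travel":[0,0,0.2],"turn":0},
  {"claw":-1,"travel":[0,0,0.1],"turn":0},
  {"claw":-1,"travel":[0,0,0],"turn":0},
], squeeze=50)

```text
time: 7.7
ee_pos: [0.5205, -0.1101, 0.2897]
tcp_rot: [-180.0, 0.0, 49.3]
wrist_force: [-0.2, 2.9, -0.1]
opening: 0.0584
```

```bash
python3 s.py
```

```text
7.7 [ 0.5205 -0.1101  0.2897] [-179.9827    0.0048   49.3407] F [-0.1605  2.903  -0.0943] T [ 0.5084  0.1333 -0.0384] 0.058431853360595705
```

>>> move_arm([
  {"claw":-1,"travel":[0,0,0.15],"turn":0},
  {"claw":-1,"travel":[0,0,0.15],"turn":0},
  {"claw":-1,"travel":[0,0,0],"turn":0},
], squeeze=50)

```text
time: 7.95
ee_pos: [0.5202, -0.11, 0.2895]
tcp_rot: [179.9, -0.1, 49.3]
wrist_force: [-8.2, 4.2, 21.0]
opening: 0.0583
```

```bash
python3 s.py
```

```text
7.95 [ 0.5202 -0.11    0.2895] [179.8983  -0.0602  49.3421] F [-8.1912  4.1653 20.9779] T [ 1.0513  1.968  -0.0488] 0.058255637395244676
```

>>> move_arm([
  {"claw":-1,"travel":[0,0,-0.2],"turn":0},
  {"claw":1,"travel":[0,0,0],"turn":0},
  {"claw":1,"travel":[0,0,0],"turn":0},
  {"claw":1,"travel":[0,0,0],"turn":0},
  {"claw":1,"travel":[0,0,-2],"turn":0},
])

```text
time: 8.37
ee_pos: [0.52, -0.1102, 0.3051]
tcp_rot: [-179.7, 0.2, 49.3]
wrist_force: [-0.7, -0.7, -0.5]
opening: 0.0854
```

>>> move_arm([
  {"claw":1,"travel":[0,0,-4],"turn":0},
  {"claw":1,"travel":[0,0,-4],"turn":0},
  {"claw":1,"travel":[0,0,0],"turn":0},
  {"claw":1,"travel":[0,0,0],"turn":0},
])

```text
time: 8.7
ee_pos: [0.521, -0.1104, 0.3909]
tcp_rot: [179.8, -0.1, 49.3]
wrist_force: [0.1, -0.5, -0.8]
opening: 0.0857
```

```bash
python3 s.py
python3 - <<'E'
from h import *
P=K("wrist");im=viewer.camera("wrist")
import pickle;pickle.dump((im,P),open("pics/w7.pkl","wb"))
cv2.imwrite("pics/w7.png",im)
E
```

```text
8.7 [ 0.521  -0.1104  0.3909] [179.7793  -0.1006  49.3291] F [ 0.1161 -0.4916 -0.7818] T [ 0.0305  0.0096 -0.0211] 0.0856635692748538
```

View pics/w7.png

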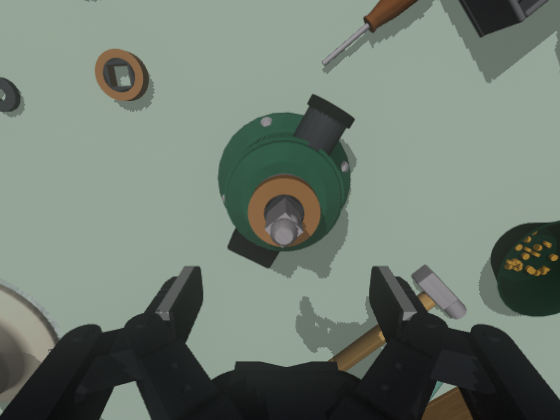

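>>> move_arm([
  {"claw":1,"travel":[1.7,-2.55,0],"turn":0},
  {"claw":1,"travel":[1.7,-2.55,0.5],"turn":0},
  {"claw":1,"travel":[1.7,-2.55,2.5],"turn":0},
  {"claw":1,"travel":[1.7,-2.55,2.7],"turn":0},
  {"claw":1,"travel":[1.7,-2.55,2.7],"turn":0},
])

```text
time: 9.17
ee_pos: [0.4783, 0.0385, 0.3021]
tcp_rot: [-180.0, 0.1, 49.3]
wrist_force: [0.3, 0.9, 0.0]
opening: 0.0856
```

>>> move_arm([
  {"claw":1,"travel":[1.7,-2.55,2.7],"turn":0},
  {"claw":1,"travel":[1.69,-2.53,2.7],"turn":0},
  {"claw":1,"travel":[0,0,0],"turn":0},
  {"claw":1,"travel":[0,0,0],"turn":0},
  {"claw":1,"travel":[0,0,0],"turn":0},
])

```text
time: 9.58
ee_pos: [0.4627, 0.0961, 0.2502]
tcp_rot: [-180.0, 0.1, 49.4]
wrist_force: [0.0, 0.9, 1.3]
opening: 0.0853
```

```bash
python3 s.py
python3 - <<'E'
from h import *
P=K("wrist");im=viewer.camera("wrist")
import pickle;pickle.dump((im,P),open("pics/w8.pkl","wb"))
ring(im,P,(.463,.096),52)
u=proj("wrist",[.463,.096,.014],P).astype(int);x,y=u[0]-50,u[1]-47;print(x,y)
t=im[y:y+95,x:x+100];cv2.imwrite("pics/w8.png",cv2.resize(t,None,fx=6,fy=6,interpolation=cv2.INTER_CUBIC))
im,P=pickle.load(open("pics/w7.pkl","rb"))
u=proj("wrist",[.5207,-.110,.163],P).astype(int);x,y=u[0]-45,u[1]-60;print(x,y)
t=im[y:y+90,x:x+90];cv2.imwrite("pics/w7c.png",cv2.resize(t,None,fx=6,fy=6,interpolation=cv2.INTER_CUBIC))
E
```

```text
9.5833 [0.4627 0.0961 0.2502] [-179.9783    0.0646   49.3746] F [0.0189 0.9441 1.3228] T [-0.0063 -0.0004 -0.0399] 0.08534105917307439
circle [462.6  96.3  25.4] 0.19 185
circle [462.3  96.1  17.5] 0.19 127
236 177
238 170
```

View pics/w8.png

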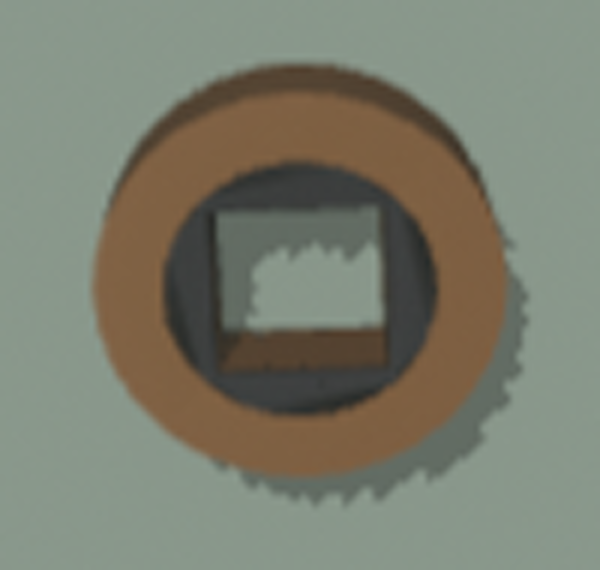

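View pics/w7c.png

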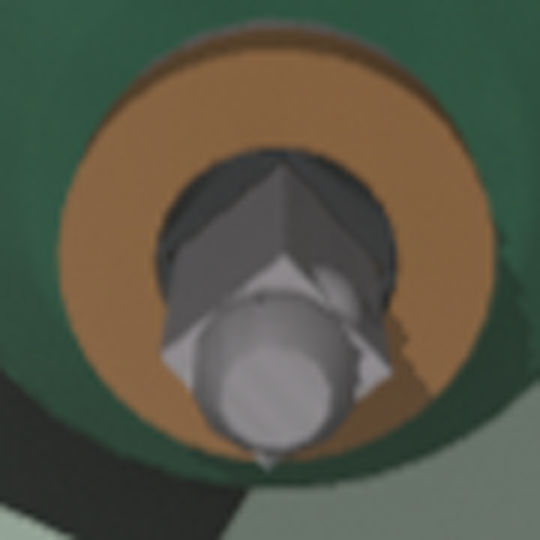

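>>> move_arm([
  {"claw":0.7,"travel":[0,0,2.4],"turn":0},
  {"claw":0.7,"travel":[0,0,2.4],"turn":0},
  {"claw":0.7,"travel":[0,0,1.6],"turn":0},
  {"claw":0.7,"travel":[0,0,0.9],"turn":0},
  {"claw":0.5,"travel":[0,0,0],"turn":0},
], squeeze=50)

```text
time: 10.05
ee_pos: [0.4627, 0.0953, 0.1765]
tcp_rot: [-179.9, 0.1, 49.2]
wrist_force: [0.2, 0.4, 0.4]
opening: 0.0643
```

>>> move_arm([
  {"claw":-1,"travel":[0,0,0],"turn":0},
  {"claw":-1,"travel":[0,0,0],"turn":0},
  {"claw":-1,"travel":[0,0,0],"turn":0},
  {"claw":-1,"travel":[0,0,0],"turn":0},
  {"claw":-1,"travel":[0,0,0],"turn":0},
], squeeze=50)

```text
time: 10.47
ee_pos: [0.4635, 0.0962, 0.1792]
tcp_rot: [179.9, -0.1, 49.3]
wrist_force: [-0.1, -2.5, 6.6]
opening: 0.0487
```

```bash
python3 s.py
python3 - <<'E'
from h import *
import pickle
f=pickle.load(open("pics/w8.pkl","rb"));bore(f,[(212,212),(380,208),(387,367),(220,370)],6,236,177,.014,[.4627,.0961])
f=pickle.load(open("pics/w7.pkl","rb"));bore(f,[(282,255),(388,372),(270,468),(163,355)],6,238,170,.163,[.521,-.1104])
E
```

```text
10.4667 [0.4635 0.0962 0.1792] [179.8828  -0.1024  49.3283] F [-0.0628 -2.4574  6.6063] T [-0.426   0.0339  0.0512] 0.0486805136419804
bore [0.0206 0.0214 0.0212 0.0213] [50.8 52.5 50.5 51.1] [0.4625 0.0962] [-0.0002  0.0001]
bore [0.0197 0.0192 0.0198 0.0192] [89.7  1.1 89.6  0.9] [ 0.5205 -0.1099] [-0.0005  0.0005]
```

>>> move_arm([
  {"claw":-1,"travel":[0,0,-3],"turn":0},
  {"claw":-1,"travel":[0,0,-4],"turn":-7},
  {"claw":-1,"travel":[0,0,-4],"turn":-7},
  {"claw":-1,"travel":[0,0,-4],"turn":-7},
  {"claw":-1,"travel":[0,0,-4],"turn":-7},
], squeeze=50)

```text
time: 10.88
ee_pos: [0.4623, 0.0962, 0.3701]
tcp_rot: [180.0, -0.0, 77.7]
wrist_force: [1.0, 0.6, -0.8]
opening: 0.0489
```

>>> move_arm([
  {"claw":-1,"travel":[0,0,0],"turn":-7},
  {"claw":-1,"travel":[0,0,0],"turn":-4.1},
  {"claw":-1,"travel":[0,0,0],"turn":0},
  {"claw":-1,"travel":[0,0,0],"turn":0},
], squeeze=50)

```text
time: 11.22
ee_pos: [0.4627, 0.0963, 0.3678]
tcp_rot: [180.0, -0.0, 88.3]
wrist_force: [-0.2, 0.1, -1.1]
opening: 0.0487
```

```bash
python3 s.py
python3 - <<'E'
from h import *
P=K("wrist");im=viewer.camera("wrist")
import pickle;pickle.dump((im,P),open("pics/w9.pkl","wb"))
t=im[200:350,180:390];cv2.imwrite("pics/w9.png",cv2.resize(t,None,fx=3.8,fy=3.8,interpolation=cv2.INTER_CUBIC))
E
```

```text
11.2167 [0.4627 0.0963 0.3678] [179.9969  -0.0042  88.2963] F [-0.1668  0.1139 -1.1298] T [-0.0165  0.005   0.0168] 0.04867437377861273
```

View pics/w9.png

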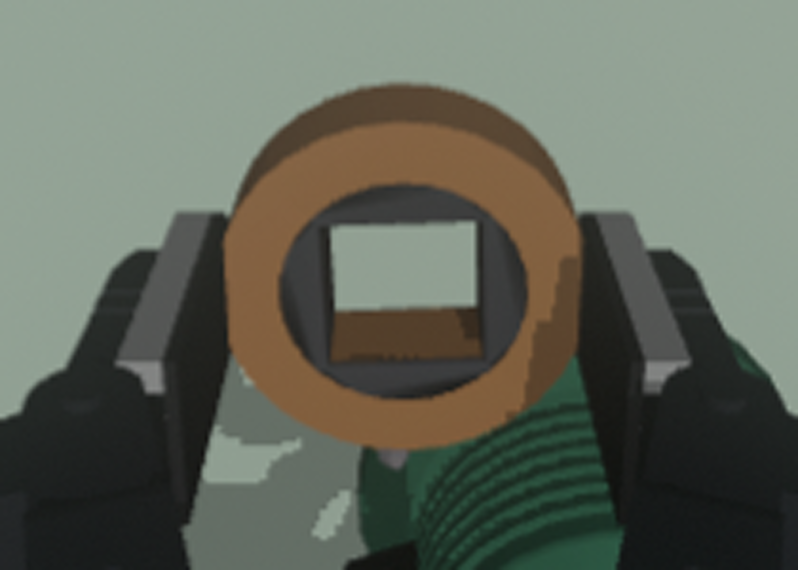

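Run:
```python
from h import *
import pickle
f=pickle.load(open("pics/w9.pkl","rb"));bore(f,[(321,226),(480,220),(487,357),(328,361)],3.8,180,200,.3678-.1792+.014,[.4627,.0963])
```

```text
bore [0.0213 0.0216 0.0223 0.0213] [ 0.7  2.1 89.9 89.5] [0.463  0.0964] [0.0003 0.0001]
```

>>> move_arm([
  {"claw":-1,"travel":[-3.41,1.07,0],"turn":0},
  {"claw":-1,"travel":[-3.41,1.07,0],"turn":0},
  {"claw":-1,"travel":[-3.41,1.07,0],"turn":0},
  {"claw":-1,"travel":[-3.41,1.07,0],"turn":0},
  {"claw":-1,"travel":[-3.41,1.07,0],"turn":0},
], squeeze=50)

```text
time: 11.68
ee_pos: [0.5117, -0.0773, 0.3673]
tcp_rot: [-180.0, -0.0, 88.3]
wrist_force: [0.3, 0.4, 0.4]
opening: 0.0486
```

>>> move_arm([
  {"claw":-1,"travel":[-3.4,1.05,0],"turn":0},
  {"claw":-1,"travel":[0,0,0],"turn":0},
  {"claw":-1,"travel":[0,0,0],"turn":0},
  {"claw":-1,"travel":[0,0,0],"turn":0},
], squeeze=50)

```text
time: 12.02
ee_pos: [0.5211, -0.1099, 0.3672]
tcp_rot: [-179.9, -0.0, 88.3]
wrist_force: [-0.3, 0.0, -0.9]
opening: 0.0486
```

```bash
python3 s.py
```

```text
12.0167 [ 0.5211 -0.1099  0.3672] [-179.9321   -0.0286   88.3222] F [-0.3456  0.0073 -0.8801] T [ 0.0401 -0.0091  0.0373] 0.048598841530059174
```

>>> move_arm([
  {"claw":-1,"travel":[0,-0.05,0.7],"turn":0},
  {"claw":-1,"travel":[0,0,0.7],"turn":0},
  {"claw":-1,"travel":[0,0,0.5],"turn":0},
  {"claw":-1,"travel":[0,0,0.3],"turn":0},
  {"claw":-1,"travel":[0,0,0],"turn":0},
], squeeze=50)

```text
time: 12.43
ee_pos: [0.5205, -0.1094, 0.3447]
tcp_rot: [-179.9, -0.0, 88.5]
wrist_force: [-0.3, -0.3, -0.2]
opening: 0.0488
```

>>> move_arm([
  {"claw":-1,"travel":[0,0,0.2],"turn":0},
  {"claw":-1,"travel":[0,0,0.2],"turn":0},
  {"claw":-1,"travel":[0,0,0.1],"turn":0},
  {"claw":-1,"travel":[0,0,0],"turn":0},
], squeeze=50)

```text
time: 12.77
ee_pos: [0.5207, -0.1099, 0.3406]
tcp_rot: [-180.0, 0.0, 88.4]
wrist_force: [0.2, 0.2, -0.7]
opening: 0.0491
```

```bash
python3 s.py
```

```text
12.7667 [ 0.5207 -0.1099  0.3406] [-179.9925    0.0002   88.4367] F [ 0.2322  0.2484 -0.7043] T [-0.0211  0.0028  0.0228] 0.04905830521573946
```

Below the shoulder with no force. Press on past the balls.

>>> move_arm([
  {"claw":-1,"travel":[0,0,0.2],"turn":0},
  {"claw":-1,"travel":[0,0,0.2],"turn":0},
  {"claw":-1,"travel":[0,0,0.1],"turn":0},
  {"claw":-1,"travel":[0,0,0],"turn":0},
], squeeze=50)

```text
time: 13.1
ee_pos: [0.5205, -0.11, 0.3363]
tcp_rot: [180.0, 0.0, 88.4]
wrist_force: [-1.8, 0.4, 3.7]
opening: 0.0489
```

>>> move_arm([
  {"claw":-1,"travel":[0,0,0.2],"turn":0},
  {"claw":-1,"travel":[0,0,0.2],"turn":0},
  {"claw":-1,"travel":[0,0,0],"turn":0},
], squeeze=50)

```text
time: 13.35
ee_pos: [0.5205, -0.11, 0.3312]
tcp_rot: [-180.0, -0.0, 88.4]
wrist_force: [-2.0, -0.8, -2.6]
opening: 0.0489
```

```bash
python3 s.py
```

```text
13.35 [ 0.5205 -0.11    0.3312] [-179.9613   -0.0004   88.4294] F [-1.9514 -0.8367 -2.588 ] T [-0.1284  0.2164  0.0135] 0.048876822981974904
```

>>> move_arm([
  {"claw":-1,"travel":[0,0,0.6],"turn":0},
  {"claw":-1,"travel":[0,0,0.7],"turn":0},
  {"claw":-1,"travel":[0,0,0.7],"turn":0},
  {"claw":-1,"travel":[0,0,0.4],"turn":0},
  {"claw":-1,"travel":[0,0,0.1],"turn":0},
], squeeze=50)

```text
time: 13.77
ee_pos: [0.5206, -0.1099, 0.3053]
tcp_rot: [-179.9, -0.0, 88.4]
wrist_force: [0.2, -0.2, -1.2]
opening: 0.049
```

>>> move_arm([
  {"claw":-1,"travel":[0,0,0.15],"turn":0},
  {"claw":-1,"travel":[0,0,0.1],"turn":0},
  {"claw":-1,"travel":[0,0,0],"turn":0},
], squeeze=50)

```text
time: 14.02
ee_pos: [0.5207, -0.1099, 0.3044]
tcp_rot: [180.0, -0.0, 88.4]
wrist_force: [-0.9, 0.7, -1.3]
opening: 0.0487
```

```bash
python3 s.py
```

```text
14.0167 [ 0.5207 -0.1099  0.3044] [179.9832  -0.0002  88.4409] F [-0.8544  0.6733 -1.2786] T [ 0.0627  0.0592 -0.0573] 0.04865051052093922
```

>>> move_arm([
  {"claw":-1,"travel":[0,0,0.1],"turn":0},
  {"claw":-1,"travel":[0,0,0.1],"turn":0},
  {"claw":-1,"travel":[0,0,0],"turn":0},
], squeeze=50)

```text
time: 14.27
ee_pos: [0.5205, -0.1099, 0.3042]
tcp_rot: [179.9, 0.0, 88.4]
wrist_force: [-5.5, 0.7, 12.5]
opening: 0.0487
```

```bash
python3 s.py
```

```text
14.2667 [ 0.5205 -0.1099  0.3042] [179.8917   0.0185  88.4381] F [-5.4553  0.7353 12.4699] T [ 0.2668  1.2012 -0.0293] 0.04867971671886651
```

>>> move_arm([
  {"claw":-1,"travel":[0,0,-0.1],"turn":0},
  {"claw":1,"travel":[0,0,0],"turn":0},
  {"claw":1,"travel":[0,0,0],"turn":0},
  {"claw":1,"travel":[0,0,0],"turn":0},
  {"claw":1,"travel":[0,0,-2],"turn":0},
])

```text
time: 14.68
ee_pos: [0.5202, -0.1098, 0.3197]
tcp_rot: [-179.7, -0.1, 88.4]
wrist_force: [0.6, 0.5, -1.3]
opening: 0.0854
```

>>> move_arm([
  {"claw":1,"travel":[0,0,-4],"turn":0},
  {"claw":1,"travel":[0,0,-3],"turn":0},
  {"claw":1,"travel":[0,0,0],"turn":0},
  {"claw":1,"travel":[0,0,0],"turn":0},
])

```text
time: 15.02
ee_pos: [0.521, -0.11, 0.3949]
tcp_rot: [179.8, 0.0, 88.4]
wrist_force: [-0.3, 0.4, 0.2]
opening: 0.0856
```

```bash
python3 s.py
python3 - <<'E'
from h import *
P=K("wrist");im=viewer.camera("wrist")
import pickle;pickle.dump((im,P),open("pics/w10.pkl","wb"))
u=proj("wrist",[.5207,-.110,.163],P).astype(int);x,y=u[0]-45,u[1]-60;print(x,y)
t=im[y:y+90,x:x+90];cv2.imwrite("pics/w10.png",cv2.resize(t,None,fx=6,fy=6,interpolation=cv2.INTER_CUBIC))
E
```

```text
15.0167 [ 0.521  -0.11    0.3949] [179.8131   0.0338  88.4398] F [-0.3286  0.3738  0.2119] T [-0.0582  0.0019  0.0214] 0.08559798253374917
239 167
```

View pics/w10.png

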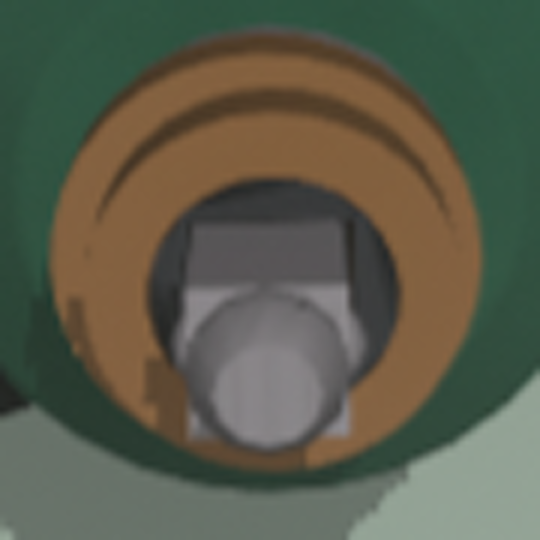

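>>> move_arm([
  {"claw":1,"travel":[3.64,-0.4,0],"turn":0},
  {"claw":1,"travel":[3.64,-0.4,0],"turn":0},
  {"claw":1,"travel":[3.64,-0.4,1.6],"turn":0},
  {"claw":1,"travel":[3.64,-0.4,1.6],"turn":0},
  {"claw":1,"travel":[3.64,-0.4,1.6],"turn":0},
])

```text
time: 15.48
ee_pos: [0.505, 0.074, 0.3431]
tcp_rot: [-179.9, 0.0, 88.4]
wrist_force: [0.1, 0.5, -0.2]
opening: 0.0853
```

>>> move_arm([
  {"claw":1,"travel":[3.64,-0.4,1.6],"turn":0},
  {"claw":1,"travel":[3.64,-0.4,1.6],"turn":0},
  {"claw":1,"travel":[3.64,-0.4,1.6],"turn":0},
  {"claw":1,"travel":[3.64,-0.4,1.6],"turn":0},
  {"claw":1,"travel":[3.64,-0.4,1.6],"turn":0},
])

```text
time: 15.9
ee_pos: [0.4896, 0.2566, 0.2627]
tcp_rot: [-179.9, 0.1, 88.4]
wrist_force: [0.8, -0.4, 0.2]
opening: 0.0851
```

>>> move_arm([
  {"claw":1,"travel":[3.64,-0.4,1.6],"turn":0},
  {"claw":1,"travel":[0,0,0],"turn":0},
  {"claw":1,"travel":[0,0,0],"turn":0},
  {"claw":1,"travel":[0,0,0],"turn":0},
])

```text
time: 16.23
ee_pos: [0.4873, 0.2913, 0.2481]
tcp_rot: [-179.9, 0.1, 88.5]
wrist_force: [1.4, -0.1, -0.3]
opening: 0.0858
```

```bash
python3 s.py
python3 - <<'E'
from h import *
import pickle
bore(pickle.load(open("pics/w10.pkl","rb")),[(185,290),(347,288),(351,437),(188,440)],6,239,167,.163,[.521,-.11])
P=K("wrist");im=viewer.camera("wrist")
pickle.dump((im,P),open("pics/w11.pkl","wb"))
ring(im,P,(.4876,.2917),42)
u=proj("wrist",[.4876,.2917,.014],P).astype(int);x,y=u[0]-50,u[1]-47;print(x,y)
t=im[y:y+95,x:x+100];cv2.imwrite("pics/w11.png",cv2.resize(t,None,fx=6,fy=6,interpolation=cv2.INTER_CUBIC))
E
```

```text
16.2333 [0.4873 0.2913 0.2481] [-179.9029    0.0809   88.4754] F [ 1.4037 -0.1258 -0.2914] T [-0.0438  0.0156  0.0385] 0.08579777951122743
bore [0.0195 0.0197 0.0203 0.0199] [89.1  0.5 89.5 88.4] [ 0.5201 -0.1101] [-0.0009 -0.0001]
circle [486.6 292.5  20.5] 0.2 153
circle [486.5 292.2  17.5] 0.19 129
236 178
```

View pics/w11.png

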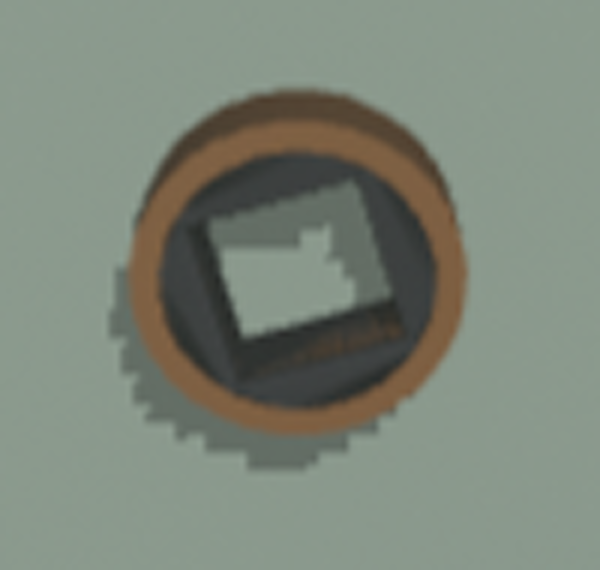

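>>> move_arm([
  {"claw":0.6,"travel":[0.1,-0.07,2.4],"turn":0},
  {"claw":0.6,"travel":[0,0,2.4],"turn":0},
  {"claw":0.4,"travel":[0,0,1.4],"turn":0},
  {"claw":0.4,"travel":[0,0,0.9],"turn":0},
  {"claw":0.3,"travel":[0,0,0],"turn":0},
], squeeze=50)

```text
time: 16.7
ee_pos: [0.4868, 0.2912, 0.1767]
tcp_rot: [-179.9, 0.1, 88.3]
wrist_force: [-0.1, -0.8, -0.2]
opening: 0.0556
```

>>> move_arm([
  {"claw":-1,"travel":[0,0,0],"turn":0},
  {"claw":-1,"travel":[0,0,0],"turn":0},
  {"claw":-1,"travel":[0,0,0],"turn":0},
  {"claw":-1,"travel":[0,0,0],"turn":0},
  {"claw":-1,"travel":[0,0,0],"turn":0},
], squeeze=50)

```text
time: 17.12
ee_pos: [0.4874, 0.2927, 0.1796]
tcp_rot: [179.9, -0.0, 88.4]
wrist_force: [-0.5, -1.8, 6.6]
opening: 0.0394
```

```bash
python3 s.py
python3 - <<'E'
from h import *
import pickle
bore(pickle.load(open("pics/w11.pkl","rb")),[(190,225),(355,180),(403,335),(235,380)],6,236,178,.014,[.4873,.2913])
E
```

```text
17.1167 [0.4874 0.2927 0.1796] [179.8775  -0.0457  88.4279] F [-0.5291 -1.7942  6.5966] T [-0.437   0.0307 -0.0213] 0.039374854300222174
bore [0.0209 0.0213 0.0219 0.0214] [14.6 15.3 14.8 12.5] [0.4864 0.2925] [-0.0009  0.0012]
```

>>> move_arm([
  {"claw":-1,"travel":[0,0,-3],"turn":0},
  {"claw":-1,"travel":[0,0,-4],"turn":4.3},
  {"claw":-1,"travel":[0,0,-4],"turn":5},
  {"claw":-1,"travel":[0,0,-4],"turn":5},
  {"claw":-1,"travel":[0,0,-4],"turn":0},
], squeeze=50)

```text
time: 17.53
ee_pos: [0.4865, 0.2924, 0.3705]
tcp_rot: [180.0, -0.0, 73.8]
wrist_force: [0.8, -0.2, -0.6]
opening: 0.039
```

>>> move_arm([
  {"claw":-1,"travel":[0,0,0],"turn":0},
  {"claw":-1,"travel":[0,0,0],"turn":0},
  {"claw":-1,"travel":[0,0,0],"turn":0},
], squeeze=50)

```text
time: 17.78
ee_pos: [0.4869, 0.2926, 0.368]
tcp_rot: [180.0, -0.0, 74.2]
wrist_force: [0.9, -0.5, -0.4]
opening: 0.0392
```

```bash
python3 s.py
python3 - <<'E'
from h import *
P=K("wrist");im=viewer.camera("wrist")
import pickle;pickle.dump((im,P),open("pics/w12.pkl","wb"))
t=im[200:350,180:390];cv2.imwrite("pics/w12.png",cv2.resize(t,None,fx=3.8,fy=3.8,interpolation=cv2.INTER_CUBIC))
E
```

```text
17.7833 [0.4869 0.2926 0.368 ] [179.9999  -0.0044  74.1564] F [ 0.8596 -0.5341 -0.4042] T [0.0575 0.0534 0.0203] 0.03922188850574957
```

View pics/w12.png

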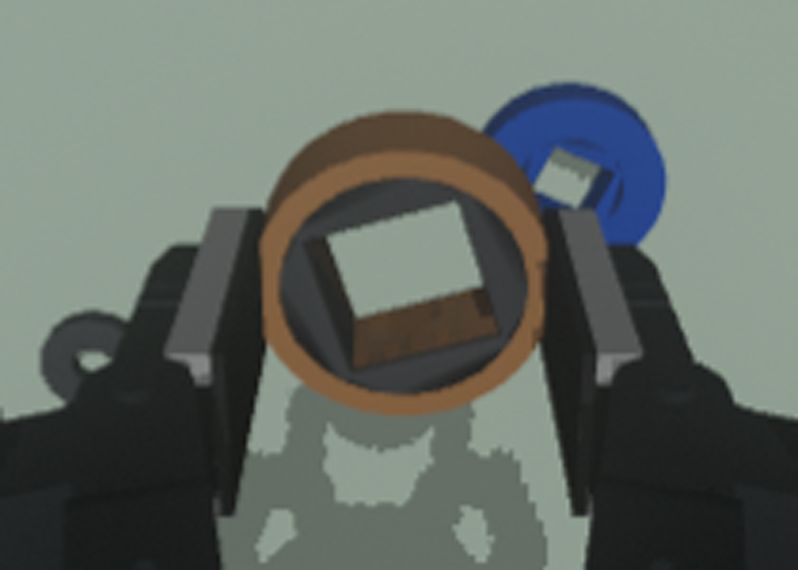

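Run:
```python
from h import *
import pickle
bore(pickle.load(open("pics/w12.pkl","rb")),[(303,240),(458,200),(499,334),(352,370)],3.8,180,200,.368-.1796+.014,[.4869,.2926])
```

```text
bore [0.0217 0.0217 0.0214 0.0217] [0.2 0.3 0.2 1. ] [0.4873 0.2934] [0.0004 0.0008]
```

>>> move_arm([
  {"claw":-1,"travel":[-3.78,1.42,0],"turn":0},
  {"claw":-1,"travel":[-3.78,1.42,0],"turn":0},
  {"claw":-1,"travel":[-3.78,1.42,0],"turn":0},
  {"claw":-1,"travel":[-3.78,1.42,0],"turn":0},
  {"claw":-1,"travel":[-3.78,1.42,0],"turn":0},
], squeeze=50)

```text
time: 18.25
ee_pos: [0.5031, 0.0897, 0.3664]
tcp_rot: [-179.9, 0.1, 74.2]
wrist_force: [1.0, 0.5, 0.0]
opening: 0.0392
```

>>> move_arm([
  {"claw":-1,"travel":[-3.78,1.42,0],"turn":0},
  {"claw":-1,"travel":[-3.78,1.42,0],"turn":0},
  {"claw":-1,"travel":[-3.78,1.42,0],"turn":0},
  {"claw":-1,"travel":[-3.78,1.42,0],"turn":0},
  {"claw":-1,"travel":[-3.78,1.42,0],"turn":0},
], squeeze=50)

```text
time: 18.67
ee_pos: [0.5197, -0.1118, 0.3665]
tcp_rot: [-179.9, 0.0, 74.1]
wrist_force: [0.7, 0.4, -0.9]
opening: 0.0393
```

>>> move_arm([
  {"claw":-1,"travel":[0,0,0],"turn":0},
  {"claw":-1,"travel":[0,0,0],"turn":0},
  {"claw":-1,"travel":[0,0,0],"turn":0},
], squeeze=50)

```text
time: 18.92
ee_pos: [0.52, -0.1099, 0.3668]
tcp_rot: [-179.9, -0.0, 74.1]
wrist_force: [0.4, -0.9, -0.5]
opening: 0.0392
```

```bash
python3 s.py
```

```text
18.9167 [ 0.52   -0.1099  0.3668] [-179.8611   -0.0065   74.0945] F [ 0.4314 -0.9042 -0.5476] T [0.0083 0.0059 0.003 ] 0.03919847600034957
```

>>> move_arm([
  {"claw":-1,"travel":[-0.04,0.03,0.7],"turn":0},
  {"claw":-1,"travel":[0,0,0.7],"turn":0},
  {"claw":-1,"travel":[0,0,0.5],"turn":0},
  {"claw":-1,"travel":[0,0,0.3],"turn":0},
  {"claw":-1,"travel":[0,0,0],"turn":0},
], squeeze=50)

```text
time: 19.33
ee_pos: [0.5203, -0.1097, 0.3451]
tcp_rot: [-179.9, 0.0, 74.2]
wrist_force: [0.6, -0.5, -0.6]
opening: 0.0392
```

>>> move_arm([
  {"claw":-1,"travel":[0,0,0.2],"turn":0},
  {"claw":-1,"travel":[0,0,0.2],"turn":0},
  {"claw":-1,"travel":[0,0,0.1],"turn":0},
  {"claw":-1,"travel":[0,0,0],"turn":0},
], squeeze=50)

```text
time: 19.67
ee_pos: [0.5204, -0.1103, 0.3411]
tcp_rot: [-180.0, -0.0, 74.1]
wrist_force: [0.4, -0.5, 0.3]
opening: 0.0392
```

```bash
python3 s.py
```

```text
19.6667 [ 0.5204 -0.1103  0.3411] [-179.9967   -0.0003   74.1401] F [ 0.4204 -0.5464  0.2679] T [ 0.0188 -0.0159 -0.0247] 0.03915094207186502
```

>>> move_arm([
  {"claw":-1,"travel":[0,0,0.2],"turn":0},
  {"claw":-1,"travel":[0,0,0.2],"turn":0},
  {"claw":-1,"travel":[0,0,0.1],"turn":0},
  {"claw":-1,"travel":[0,0,0],"turn":0},
], squeeze=50)

```text
time: 20.0
ee_pos: [0.5204, -0.1104, 0.3368]
tcp_rot: [179.9, -0.0, 74.1]
wrist_force: [-1.9, -0.5, 3.0]
opening: 0.0391
```

>>> move_arm([
  {"claw":-1,"travel":[0,0,0.2],"turn":0},
  {"claw":-1,"travel":[0,0,0.2],"turn":0},
  {"claw":-1,"travel":[0,0,0],"turn":0},
], squeeze=50)

```text
time: 20.25
ee_pos: [0.5203, -0.1105, 0.3319]
tcp_rot: [-180.0, 0.0, 74.1]
wrist_force: [-0.9, -1.3, -2.7]
opening: 0.0388
```

```bash
python3 s.py
```

```text
20.25 [ 0.5203 -0.1105  0.3319] [-179.984     0.0179   74.1286] F [-0.8501 -1.2853 -2.651 ] T [-0.2757  0.0792 -0.0582] 0.03876436798375464
```

>>> move_arm([
  {"claw":-1,"travel":[0,0,0.4],"turn":0},
  {"claw":-1,"travel":[0,0,0.4],"turn":0},
  {"claw":-1,"travel":[0,0,0.3],"turn":0},
  {"claw":-1,"travel":[0,0,0.1],"turn":0},
  {"claw":-1,"travel":[0,0,0],"turn":0},
], squeeze=50)

```text
time: 20.67
ee_pos: [0.5203, -0.1103, 0.3194]
tcp_rot: [-179.9, 0.0, 74.1]
wrist_force: [-0.1, -0.6, -2.1]
opening: 0.0393
```

>>> move_arm([
  {"claw":-1,"travel":[0,0,0.1],"turn":0},
  {"claw":-1,"travel":[0,0,0.1],"turn":0},
  {"claw":-1,"travel":[0,0,0.1],"turn":0},
  {"claw":-1,"travel":[0,0,0],"turn":0},
], squeeze=50)

```text
time: 21.0
ee_pos: [0.5202, -0.1103, 0.3186]
tcp_rot: [179.9, -0.0, 74.1]
wrist_force: [-4.4, 0.5, 8.2]
opening: 0.0393
```

```bash
python3 s.py
```

```text
21.0 [ 0.5202 -0.1103  0.3186] [179.9282  -0.0075  74.1373] F [-4.367   0.4512  8.2045] T [ 0.1764  0.8723 -0.0286] 0.039276345394506716
```

>>> move_arm([
  {"claw":-1,"travel":[0,0,0.1],"turn":0},
  {"claw":-1,"travel":[0,0,0],"turn":0},
], squeeze=50)

```text
time: 21.17
ee_pos: [0.5201, -0.1103, 0.3185]
tcp_rot: [179.9, -0.0, 74.1]
wrist_force: [-6.3, 1.6, 14.8]
opening: 0.039
```

>>> move_arm([
  {"claw":-1,"travel":[0,0,-0.15],"turn":0},
  {"claw":1,"travel":[0,0,0],"turn":0},
  {"claw":1,"travel":[0,0,0],"turn":0},
  {"claw":1,"travel":[0,0,0],"turn":0},
  {"claw":1,"travel":[0,0,-2],"turn":0},
])

```text
time: 21.58
ee_pos: [0.52, -0.1102, 0.3341]
tcp_rot: [-179.7, 0.0, 74.1]
wrist_force: [-0.8, -0.1, 0.5]
opening: 0.0843
```

>>> move_arm([
  {"claw":1,"travel":[0,0,-4],"turn":0},
  {"claw":1,"travel":[0,0,-3],"turn":0},
  {"claw":1,"travel":[0,0,0],"turn":0},
  {"claw":1,"travel":[0,0,0],"turn":0},
])

```text
time: 21.92
ee_pos: [0.5207, -0.1104, 0.4093]
tcp_rot: [179.8, -0.0, 74.1]
wrist_force: [-0.5, 0.4, -0.7]
opening: 0.0857
```

```bash
python3 s.py
python3 - <<'E'
from h import *
P=K("wrist");im=viewer.camera("wrist")
u=proj("wrist",[.5207,-.110,.163],P).astype(int);x,y=u[0]-45,u[1]-60
t=im[y:y+90,x:x+90];a=cv2.resize(t,(540,540),interpolation=cv2.INTER_CUBIC);cv2.imwrite("pics/w13.png",a)
P=K("scene");im=viewer.camera("scene");np.save("pics/s13.npy",im)
cv2.imwrite("pics/s13.png",cv2.resize(im[165:275,220:360],None,fx=5,fy=5,interpolation=cv2.INTER_CUBIC))
for z in(.111,.153,.1568,.163,.173): print(z,(proj("scene",[.5206,-.110,z],P)-[220,165])*5)
E
```

```text
21.9167 [ 0.5207 -0.1104  0.4093] [179.8235  -0.0142  74.1389] F [-0.4751  0.4229 -0.6791] T [-0.041  -0.0327 -0.0183] 0.0857063268254456
0.111 [310.89467573 215.58262113]
0.153 [311.21309281 153.79737485]
0.1568 [311.24273984 148.05558744]
0.163 [311.29141986 138.63165658]
0.173 [311.37075273 123.28430764]
```

View pics/w13.png

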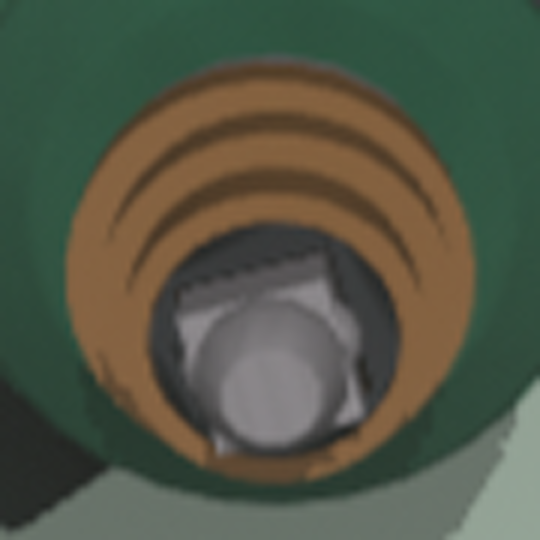

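View pics/s13.png

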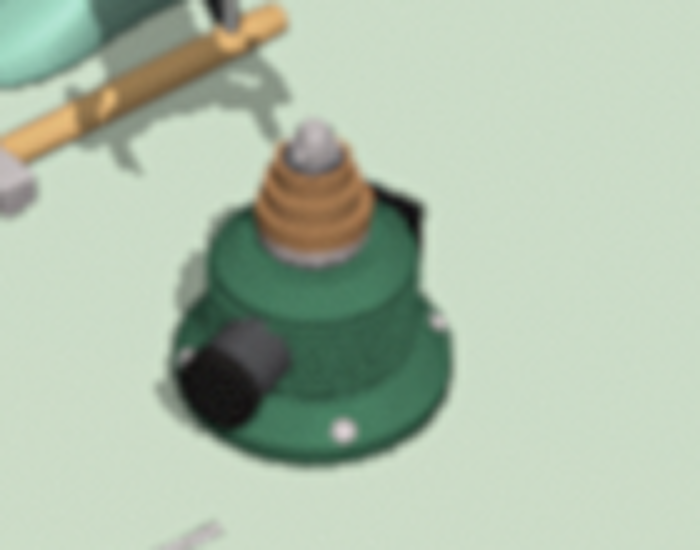

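The wrist view shows the stack concentric on the spindle, with a spring ball visible above the small ring at about (345,335). In the scene view the three steps sit tight on the flange, which is just visible at about (312,255). The gripper is clear, so I'm handing the job in.

```bash
python3 -c "
from h import *
print(bot.job_done())"
```

```text
the job is handed in; nothing more can be done
None
```

The stepped head is built: the large ring sits against the flange, the medium ring on it and the small ring on top. I pressed each ring past the spring balls until it was fully home, then let the stack go. The job was handed in at about 22 s of the 72 s allowed.

- **Spindle angle:** I read the spindle angle and each bore angle from the wrist camera and turned each ring to match before lowering it. Each ring therefore dropped below the shoulder at almost no force. I did not need to turn any ring in search of the square.
- **Ring heights:** The large ring bottomed out at 0.1 mm from the height expected on the flange. The medium and small rings matched theirs as closely as the arm reports.
- **Forces:** The final seating pushes read about 21, 12 and 15 N, under the 40 N limit, and the balls gave way at forces that stayed below 7 N wherever I read them. When the large ring first seated there was also a sideways force of about 9 N, which was gone after release.
- **Last look:** The wrist picture shows three concentric steps with a spring ball standing above the small ring. The scene picture shows no visible gaps in the stack, and the gripper was open with about 40 mm between its tips and the top of the spindle.
- **Bystanders:** I never reached for the blue ring or the other things on the bench. I did not re-measure their positions at the end.

One disagreement: the fixed cameras differed from the wrist camera by up to about 5 mm on the ring positions, so I used the wrist camera.

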